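# Set up the mini centrifuge station

### The arm

A 7-joint arm with a two-finger parallel gripper is mounted at the origin on the work surface. World frame = base frame: x ahead of the robot, y to its left, z up, the work surface at z = 0. Lengths are in mm, angles in rad, forces in N, time in s.
With the tool pointing down it reaches from about 350 to 900 mm from the base axis. Payload 7.2 kg.
Tool frame: the origin (TCP) lies midway between the tips of the shut fingers; the grasp point (between the pads) lies 19 mm behind it; z points along the fingers, y is the line along which they close (so a half turn about z gives the same grasp; the last joint's range is limited). The gripper opens to 88 mm and grips with 3 to 60 N. Pads are 20 mm wide; open, the fingers measure 115 mm over their backs; the gripper's body (75 mm by 178 mm) begins 61 mm behind the grasp point.
Start: joints at [-1.396, 0.411, -0.013, 1.596, 0.006, 1.134, -0.082], TCP at [150.273, 606.669, 222.653] pointing down, gripper open.
Joint ranges: [-2.95, 2.95], [-0.29, 1.99], [-1.47, 1.44], [0.14, 2.54], [-1.03, 4.17], [0.13, 1.85], [-2.86, 2.86]. Speed limits (rad/s): [2.39, 2.39, 3.01, 3.01, 3.14, 3.14, 3.14].

### API

Orientations are given as a unit quaternion [x, y, z, w].
In Python, from workcell import bot gives the robot as it stands. The module is installed in compiled form; this text tells all that it offers.
- The arm moves only by the tool carry_out, never from a script. Its argument "plan" is a list of rows, each a list of 5 numbers: the shift along the tool's x, y, z in m, then the turn about the tool's z in rad, then the opening, from 0 (shut) to 1 (fully open). In form: [[tx, ty, tz, yaw, jaw], ...]. A call has exactly 8 rows; each row is the pose to reach, as a shift and turn from the pose commanded when the call began, along the tool's axes at that moment; what a row does not reach only later rows make up. A row lasts 1/12 s, in which the tool goes at most 41.7 mm and 7.16 degrees, less where a joint would pass 70% of its speed; a pose out of reach is approached as far as the arm can. A call with a gripper value outside its range is refused whole. The fingers move at their own pace and stop on an object; "newtons" is the grip in N (left out, the last holds). Time passes only in rows, so rows that repeat a pose let the fingers close, or fill a call up. It gives the time, the measured TCP pose, the force, the opening and the grip force at its end, in the units of the state.
- bot.get_obs(): the state, without advancing time (a new reading comes with each control period).
- bot.camera(name): name is "scene" or "top"; returns a dict with "color" (420x560x3 uint8, blue, green, red), "depth" (420x560 float32, mm along the optical axis (not along the pixel's ray), 0 where there is no reading), "fx", "fy", "cx", "cy" (pixels), "world_to_cam" (4x4, takes a point from world to camera coordinates). Camera axes: x right, y down, z forward; pixel columns grow to the right and rows downward; lengths in mm; the calibration is good to about 2 mm. A picture is of the moment at which its call begins.
- bot.hand_in(): hands the job in; it is judged then, once.
The state is a dict: "time": time; "qpos": joint angles; "joint_velocities": joint speeds; "joint_efforts": joint torques, N m; "eef_pos": TCP position; "orientation": TCP orientation; "force": force on the tool from outside, world axes, zero at the start; "wrist_torque": the same for the moment, N m; "width": opening from 0.0 (shut) to 1.0 (fully open); "gripper_force": force on a finger pad.
Only numpy, scipy, OpenCV 4.12 (cv2) and the standard library are available. Lean on these libraries where they do the work, as an engineer would, in place of code of your own. Each camera call takes 0.05 s, during which the arm holds its last target. There are 200 camera calls.

### The job

Set up the mini centrifuge station (left and right as the robot sees it from the centrifuge's front): fit the orange rotor that has the same shape as the white sample rotor lying on the green card fully down on the centrifuge's hub. Stand the blue tube rack to the left, leaving a 6 cm gap to the centrifuge, its long side pointing the same way as the centrifuge; the small amber bottle in the middle of that gap; and the yellow pot to the right, 3 cm clear of the centrifuge, with the centres of all three in one straight line with the hub, square across the centrifuge. Leave the other orange rotor and both white samples where they are, and leave everything upright.

Things in the scene. Friction and masses are not known exactly. Their poses are not given: they have to be found in the camera images.
- minifuge: White mini centrifuge, fixed. Origin on the bench under the hub; +x to its rear, +y to its left as the robot sees it. Round body, 60 mm radius (gaps count from it), 70 mm high; console to 75 mm in front (-x). Black seat, face 76 mm above the bench; on it a steel hub pin, 10 mm thick, pointed, top at 98 mm; a fitted rotor rests on the seat. Open clear blue lid 60 to 165 mm behind the hub, 135 mm high.
- rotor_round_c (a point): New orange rotor, round: a disc of 68 mm diameter with eight dark holes. Grip it by its central upright hollow boss: 28 mm outside, 18 mm bore, 36 mm tall from the underside, 24 mm of it clear above the 12 mm thick plate. This point is on its axis, 18 mm above its underside. 40 g.
- rotor_cross_c (a point): New orange rotor, cross-shaped: four arms 20 mm wide, 74 mm tip to tip, along its x and y axes. Grip it by its central upright hollow boss: 28 mm outside, 18 mm bore, 36 mm tall from the underside, 24 mm of it clear above the 12 mm thick plate. This point is on its axis, 18 mm above its underside. 40 g.
- rack_c (a point): Tube rack, blue with a white top with small blue and black tube holes: 110 mm long (x), 46 mm wide (y), 45 mm high. This point is its centre, 22.5 mm above its underside. Either end may be the front. About 120 g.
- bottle_c (a point): Amber bottle with pale label and white cap, 34 mm diameter, 85 mm tall with cap and shoulder in its upper part. This point is on its axis, half-way up (42.5 mm). About 80 g.
- pot_c (a point): Yellow open round waste pot, 56 mm diameter at the rim (54 mm at the foot), 65 mm tall. This point is on its axis, half-way up (32.5 mm). About 60 g.
- card: Green square card, 110 mm by 110 mm, 4 mm thick, fixed flat on the bench; the sample to match lies on it. A grey pad of the same size carries the other sample. Origin at the centre of its underside.
- sample_round: White used rotor, round, same shape and size as the orange round rotor. It lies on the green card or on the grey pad; it counts as the sample only if it lies on the card. Origin at the centre of its underside.
- sample_cross: White used rotor, cross-shaped, same shape and size as the orange cross rotor. It lies on the green card or on the grey pad; it counts as the sample only if it lies on the card. Origin at the centre of its underside.
Mind the look-alikes: they are no part of the job. What is shaped like the part that bears bottle_c but red or turquoise is not meant.

How it is judged:
By the outcome, as a careful person would: the job done as asked, in the order asked, and still so for the second after the job is handed in, with the robot touching nothing.
It also fails if it takes over 106 s, if anything falls off the work surface, if the arm or the gripper's body presses on something with over 40 N, if the wrist force passes 120 N, or if a joint passes its speed limit or range.

## Working session

There is one attempt and no reset: what is moved stays moved. The work goes in short steps, Python scripts to look and compute and a tool call to move; the robot and the scene stay as the last step left them, time stands still between calls to the robot, and variables do not carry over. Pictures are saved under pics/ and viewed, at most 14 in all, crops included, and the job is handed in when it is done.

Besides the shell and the picture viewer there is one more tool, called as a command line: name --pt "numbers of a row" for each row, then --argument value for the rest. carry_out: Moves the arm, as the interface text tells. Its arguments: {"type":"object","properties":{"plan":{"type":"array","items":{"type":"array","items":{"type":"number"}}},"newtons":{"type":"number"}},"required":["plan"]}

```bash
mkdir -p pics; python3 - <<'E'
from workcell import bot
import cv2,numpy as np,pickle
for n in("scene","top"):
    c=bot.camera(n); cv2.imwrite(f"pics/{n}0.png",c["color"]); pickle.dump(c,open(f"{n}0.pkl","wb"))
    print(n,c["fx"],c["fy"],c["cx"],c["cy"],np.round(c["world_to_cam"],3).tolist(), (c["depth"]>0).mean())
o=bot.get_obs();print({k:np.round(v,3).tolist() for k,v in o.items()})
E
```

```text
scene 534.697443774053 534.697443774053 277.66833161376127 210.18422705004494 [[-0.357, 0.934, 0.009, 176.318], [0.506, 0.201, -0.839, -187.781], [-0.785, -0.295, -0.544, 1681.813], [0.0, 0.0, 0.0, 1.0]] 0.995922619047619
top 424.65070480152684 424.65070480152684 278.1597633335809 212.54680566005095 [[-0.02, -1.0, -0.006, 36.265], [-0.997, 0.021, -0.074, 498.79], [0.074, 0.004, -0.997, 1326.208], [0.0, 0.0, 0.0, 1.0]] 0.9959906462585034
{'time': 0.1, 'qpos': [-1.396, 0.412, -0.013, 1.597, 0.006, 1.134, -0.082], 'joint_velocities': [-0.001, -0.0, -0.0, -0.004, 0.0, 0.001, -0.001], 'joint_efforts': [0.003, -58.91, 0.644, -29.172, -0.054, 0.015, 0.0], 'eef_pos': [150.215, 606.201, 221.895], 'orientation': [0.121, 0.993, -0.001, -0.0], 'force': [0.549, 0.154, -0.558], 'wrist_torque': [0.048, -0.003, 0.004], 'gripper_force': 0.0, 'width': 1.001}
```

View pics/scene0.png

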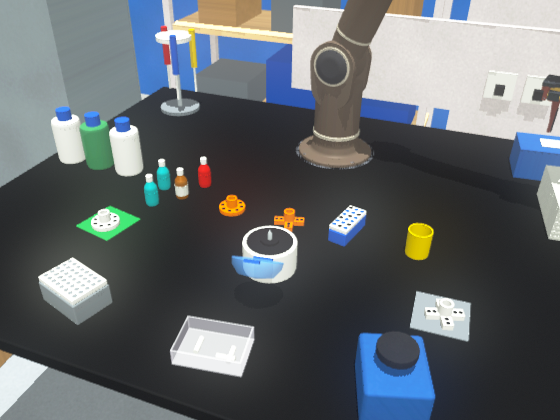

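View pics/top0.png

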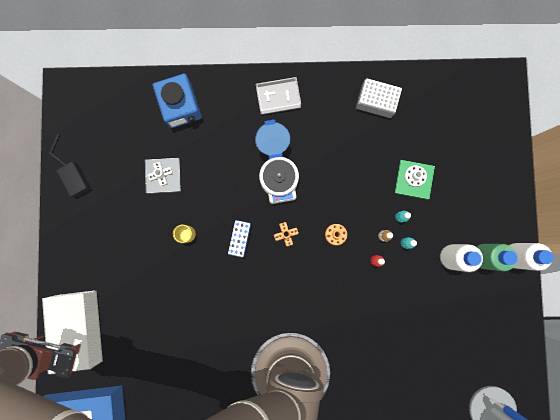

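The card (top 416,175) carries the round sample, so the orange rotor at top (336,234) is meant. The bottle candidates in the top view are amber (386,236), turquoise (403,216) and (409,243), and red (378,261). Amber fits. I'll confirm both in one crop and measure at the same time.

```bash
cat > h.py <<'E'
import cv2,numpy as np,pickle
def world(c):
    h,w=c["depth"].shape; u,v=np.meshgrid(np.arange(w),np.arange(h)); d=c["depth"].astype(float)
    P=np.stack([(u-c["cx"])/c["fx"]*d,(v-c["cy"])/c["fy"]*d,d],-1); M=c["world_to_cam"]
    return (P-M[:3,3])@M[:3,:3]
def ray(c,uv,z):
    M=c["world_to_cam"];R=M[:3,:3];o=-R.T@M[:3,3]
    d=R.T@np.array([(uv[0]-c["cx"])/c["fx"],(uv[1]-c["cy"])/c["fy"],1]); return (o+d*(z-o[2])/d[2])[:2]
def hsv(c): return cv2.cvtColor(c["color"],cv2.COLOR_BGR2HSV)
def blobs(c,lo,hi,amin=25):
    m=cv2.inRange(hsv(c),lo,hi); n,l,s,ce=cv2.connectedComponentsWithStats(m)
    return [(l==i,s[i],ce[i]) for i in range(1,n) if s[i][4]>=amin]
E
python3 - <<'E'
from h import *
S,T=[pickle.load(open(n+"0.pkl","rb")) for n in("scene","top")]
R=lambda im,x,y,w,h,W,H:cv2.resize(im[y:y+h,x:x+w],(W,H),interpolation=cv2.INTER_CUBIC)
a=np.hstack([R(S["color"],70,150,190,95,760,380)]);b=np.hstack([R(T["color"],255,125,90,130,148,214),R(T["color"],320,150,120,120,214,214),R(T["color"],130,140,60,60,214,214),R(T["color"],220,210,100,60,184,214)])
cv2.imwrite("pics/crop1.png",np.vstack([a,b]))
# candidates by colour
col=dict(orange=((8,180,120),(16,255,255)),yellow=((24,150,100),(34,255,255)),blue=((105,120,60),(125,255,255)),green=((50,150,80),(75,255,255)),white=((0,0,170),(180,60,255)))
for cn,c in(("top",T),("scene",S)):
    W=world(c)
    for k,(lo,hi) in col.items():
        for m,s,ce in blobs(c,lo,hi,40):
            P=W[m]; 
            if not(0<np.median(P[:,0])<1000 and abs(np.median(P[:,1]))<500):continue
            print(cn,k,np.round(ce),s[4],"med",np.round(np.median(P,0)),"zmax",np.round(np.percentile(P[:,2],[2,98])))
E
```

```text
top yellow [178. 233.] 80 med [443. 341.  36.] zmax [ 6. 66.]
top yellow [191. 235.] 57 med [433. 295.  38.] zmax [ 5. 65.]
top blue [178. 101.] 1266 med [837. 321.  84.] zmax [ 0. 91.]
top blue [270. 122.] 62 med [758.  46. 133.] zmax [ -2. 139.]
top blue [275. 155.] 55 med [673.  32.  73.] zmax [-1. 80.]
top blue [283. 197.] 72 med [547.   7.  48.] zmax [42. 53.]
top white [278.  96.] 1160 med [880.  19.   5.] zmax [-3. 38.]
top white [380.  95.] 960 med [ 858. -300.   62.] zmax [53. 68.]
top white [177. 122.] 46 med [790. 337.  49.] zmax [29. 67.]
top white [279. 181.] 481 med [585.  20.  69.] zmax [ 0. 76.]
top white [163. 175.] 1037 med [628. 392.   5.] zmax [-1. 41.]
top white [415. 175.] 316 med [ 609. -411.   17.] zmax [ 4. 44.]
top white [239. 238.] 426 med [421. 149.  45.] zmax [-1. 51.]
top white [460. 256.] 637 med [ 358. -498.  127.] zmax [ 19. 157.]
top white [298. 337.] 101 med [112. -31.   0.] zmax [-4.  7.]
top white [268. 342.] 50 med [96. 66.  1.] zmax [-4.  6.]
top white [285. 344.] 286 med [89. 13. 13.] zmax [ 7. 20.]
top white [326. 363.] 49 med [  28. -115.    
[... 1080 characters left out ...]
46 med [ 347. -275.   80.] zmax [-4. 87.]
scene white [161. 162.] 48 med [ 399. -372.   78.] zmax [ 0. 86.]
scene white [179. 171.] 53 med [ 424. -302.   79.] zmax [-1. 89.]
scene white [149. 177.] 53 med [ 482. -358.   80.] zmax [-2. 87.]
scene white [181. 191.] 121 med [ 434. -295.   27.] zmax [11. 41.]
scene white [347. 219.] 496 med [428. 152.  44.] zmax [-1. 48.]
scene white [105. 221.] 468 med [ 617. -404.   16.] zmax [ 2. 40.]
scene white [275. 257.] 1036 med [641.  62.  62.] zmax [-1. 85.]
scene white [ 72. 282.] 1974 med [ 866. -291.   61.] zmax [ 1. 64.]
scene white [441. 316.] 2091 med [645. 400.   4.] zmax [ 1. 40.]
scene white [214. 346.] 3547 med [873.  21.  11.] zmax [ 0. 36.]
```

View pics/crop1.png

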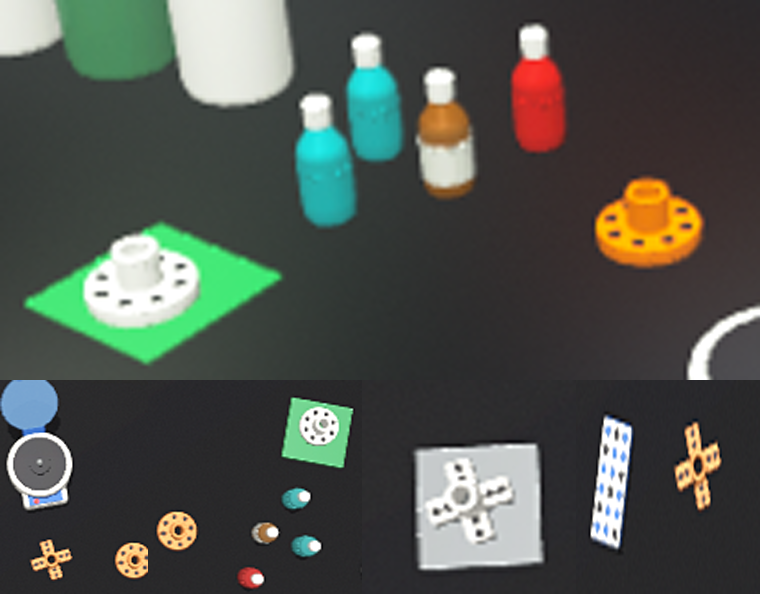

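The crop confirms it: the round white rotor lies on the green card and the cross on the grey pad. The amber bottle has the pale label and stands between the turquoise pair and the red one. Next I'll fit shapes.

```bash
cat >> h.py <<'E'
def contour(c,lo,hi,box):
    x0,y0,x1,y1=box; m=cv2.inRange(hsv(c),lo,hi); k=np.zeros_like(m); k[y0:y1,x0:x1]=m[y0:y1,x0:x1]
    cs,_=cv2.findContours(k,cv2.RETR_EXTERNAL,cv2.CHAIN_APPROX_NONE); return max(cs,key=cv2.contourArea)
def onplane(c,cn,z): return np.array([ray(c,p,z) for p in cn.reshape(-1,2)],np.float32)
def circ(P):
    A=np.c_[2*P,np.ones(len(P))];s=np.linalg.lstsq(A,(P**2).sum(1),rcond=None)[0]
    return s[:2],np.sqrt(s[2]+s[:2]@s[:2])
E
python3 - <<'E'
from h import *
S,T=[pickle.load(open(n+"0.pkl","rb")) for n in("scene","top")]
o=((5,60,90),(22,255,255))
def rep(n,c,lo,hi,box,z):
    cn=contour(c,lo,hi,box);P=onplane(c,cn,z);ct,r=circ(P);e=cv2.fitEllipse(P);print(n,"circ",np.round(ct,1),round(float(r),1),"ell",np.round(e[0],1),np.round(e[1],1));return P
rep("rotor T",T,*o,(320,218,352,250),12); rep("rotor S",S,*o,(212,190,250,222),12)
rep("pot T",T,(22,80,60),(36,255,255),(165,218,205,250),65); rep("pot S",S,(22,80,40),(36,255,255),(395,215,445,265),65)
P=rep("fuge T",T,(0,0,150),(180,60,255),(255,150,305,198),70)
P=rep("cross T",T,*o,(265,215,305,250),12)
for n,c,b in(("T",T,(222,215,256,262)),("S",S,(322,200,372,248))):
    W=world(c);cn=contour(c,(90,30,40),(130,255,255),b) if 0 else None
    m=cv2.inRange(hsv(c),(0,0,60),(180,255,255));k=np.zeros_like(m);x0,y0,x1,y1=b;k[y0:y1,x0:x1]=m[y0:y1,x0:x1]
    k[W[...,2]<38]=0; Q=W[(k>0)][:,:2].astype(np.float32); r=cv2.minAreaRect(Q);print("rack depth",n,len(Q),np.round(Q.mean(0),1),[np.round(v,2) for v in r])
    k=cv2.morphologyEx(k,cv2.MORPH_CLOSE,np.ones((3,3)));cs,_=cv2.findContours(k,cv2.RETR_EXTERNAL,cv2.CHAIN_APPROX_NONE);cn=max(cs,key=cv2.contourArea)
    r=cv2.minAreaRect(onplane(c,cn,45));print("rack ray",n,[np.round(v,2) for v in r])
# bottle caps
for n,c,b in(("T",T,(378,225,397,247)),("S",S,(170,162,190,180))):
    cn=contour(c,(0,0,150),(180,70,255),b);m=cn.reshape(-1,2).mean(0);print("cap",n,m,ray(c,m,80).round(1))
# cross-view of bottle: amber body
# fuge parts by depth
for n,c,b in(("T",T,(245,110,310,210)),("S",S,(215,220,310,290))):
    W=world(c);x0,y0,x1,y1=b;Q=W[y0:y1,x0:x1].reshape(-1,3);H=hsv(c)[y0:y1,x0:x1].reshape(-1,3)
    for lab,z0,z1,f in(("seat",74,82,H[:,2]<110),("ring",66,73,H[:,2]>150),("pin",88,102,H[:,2]>0),("bluelid",118,140,H[:,1]>80),("console",35,58,(Q[:,0]<570))):
        s=(Q[:,2]>z0)&(Q[:,2]<z1)&f&(abs(Q[:,1]-20)<90)
        if s.sum()>2:
            A=Q[s];print(n,lab,s.sum(),"mid",np.round((A.min(0)+A.max(0))/2,1),"mean",np.round(A.mean(0),1),A.min(0).round(),A.max(0).round())
E
```

```text
rotor T circ [ 427.7 -155.1] 34.0 ell [ 427.7 -155.1] [66.8 69.3]
rotor S circ [ 427.4 -152.7] 43.7 ell [ 428.2 -152.3] [ 66.7 104. ]
pot T circ [438.  315.6] 31.6 ell [437.9 315.8] [56.4 70.7]
pot S circ [479.5 325.2] 55.9 ell [477.9 325.2] [ 59.2 157. ]
fuge T circ [604.5  20.5] 61.2 ell [604.7  20.9] [118.2 128.9]
cross T circ [432.5   3.5] 30.9 ell [432.5   3.5] [67.  68.1]
rack depth T 513 [420.4 147.2] [array([407.75,  96.84]), array([152.32, 106.57]), np.float64(76.33)]
rack ray T [array([420.34, 147.82]), array([ 46.32, 106.37]), np.float64(76.73)]
rack depth S 549 [452.1 157.4] [array([925.89, 235.93]), array([1135.02,   80.03]), np.float64(9.54)]
rack ray S [array([427.14, 153.15]), array([ 51.01, 113.55]), np.float64(78.15)]
cap T [389.33333333 234.88888889] [ 420.7 -306.9]
cap S [179.34782609 171.17391304] [ 423.1 -302.5]
T seat 168 mid [610.   22.5  77.8] mean [608.8  20.7  76.1] [564. -25.  74.] [656.  70.  82.]
T ring 317 mid [619.9  21.   69.5] mean [613.7  17.5  70. ] [552. -37.  66.] [688.  80.  73.]
T pin 242 mid [667.3  38.3  95. ] mean [703.4  36.5  95.2] [607. -12.  88.] [727.  88. 102.]
T bluelid 209 mid [747.6  40.6 128.8] mean [747.5  42.5 125.7] [727.  -3. 118.] [768.  84. 140.]
T console 193 mid [549.2  14.1  47.3] mean [546.6  12.3  46.4] [531. -31.  37.] [567.  59.  58.]
S seat 121 mid [611.7  24.3  76.7] mean [612.8  25.5  75.9] [591.   4.  74.] [632.  44.  79.]
S ring 452 mid [615.2  25.2  69.5] mean [624.3  28.6  69.4] [552. -34.  66.] [679.  84.  73.]
S pin 218 mid [685.4  41.1  95. ] mean [733.1  52.3  96.3] [607. -10.  88.] [763.  92. 102.]
S bluelid 273 mid [749.4  45.9 128.2] mean [755.7  48.9 124.9] [731.   4. 118.] [767.  88. 138.]
```

```bash
python3 - <<'E'
from h import *
S,T=[pickle.load(open(n+"0.pkl","rb")) for n in("scene","top")]
for n,c,b in(("T",T,(262,158,298,196)),("S",S,(245,225,297,258))):
    x0,y0,x1,y1=b;g=hsv(c)[y0:y1,x0:x1]
    W=world(c)[y0:y1,x0:x1]
    dk=np.zeros(c["depth"].shape,np.uint8);dk[y0:y1,x0:x1]=((g[...,2]<120)).astype(np.uint8)*255
    cs,_=cv2.findContours(dk,cv2.RETR_EXTERNAL,cv2.CHAIN_APPROX_NONE);cn=cv2.convexHull(max(cs,key=cv2.contourArea))
    for z in(70,76):
        P=onplane(c,cn,z);ct,r=circ(P);print(n,"dark hull",z,ct.round(1),round(r,1),[np.round(v,1) for v in cv2.fitEllipse(P)[:2]])
    M=c["world_to_cam"]
    s=(W[...,2]>84)&(W[...,2]<103)&(abs(W[...,0]-610)<15)&(abs(W[...,1]-22)<15);v,u=np.nonzero(s)
    for a,bb in zip(u,v):print(n,"pin",a+x0,bb+y0,W[bb,a].round(1),g[bb,a])
    print(n,"bright",[(int(u+x0),int(v+y0),int(g[v,u,2])) for v,u in zip(*np.nonzero(g[...,2]>120)) if np.hypot(u+x0-(279 if n=='T' else 270),v+y0-(176 if n=='T' else 237))<6])
T_=T
# console/blue lid rays in top view
for lab,lo,hi,b,z in(("lid",(95,60,80),(125,255,255),(245,110,300,160),100),("console",(0,0,120),(180,255,255),(262,190,304,207),50)):
    cn=contour(T,lo,hi,b);P=onplane(T,cn,z);print(lab,[np.round(v,2) for v in cv2.minAreaRect(P)],P.mean(0))
W=world(T);m=(W[...,2]>30)&(W[...,2]<62);m[:190]=0;m[207:]=0;m[:,:260]=0;m[:,305:]=0
Q=W[m][:,:2].astype(np.float32);print("console",len(Q),cv2.minAreaRect(Q))
E
```

```text
T dark hull 70 [609.3  22.1] 48.7 [array([609.3,  22.1]), array([96.5, 98.4])]
T dark hull 76 [608.3  22. ] 48.5 [array([608.3,  22.1]), array([96.1, 97.9])]
T pin 278 173 [613.9  23.9  89.4] [ 90   3 167]
T pin 279 173 [612.9  20.8  94.9] [ 90   3 188]
T pin 275 174 [611.8  33.   84.8] [120   7 104]
T pin 278 174 [610.1  23.9  93.9] [ 70   4 214]
T pin 279 174 [609.1  20.9  99.6] [ 70   3 228]
T pin 280 174 [609.3  17.9  98.2] [ 75   3 152]
T pin 281 174 [611.2  14.9  86.3] [130   8 100]
T pin 278 175 [607.6  24.   90.8] [ 70   5 167]
T pin 279 175 [607.4  21.   91.8] [ 70   5 166]
T pin 280 175 [607.1  18.   93.1] [ 75   4 138]
T pin 279 176 [605.   21.   87.7] [ 75   8 133]
T bright [(278, 173, 167), (279, 173, 188), (280, 173, 123), (277, 174, 143), (278, 174, 214), (279, 174, 228), (280, 174, 152), (277, 175, 129), (278, 175, 167), (279, 175, 166), (280, 175, 138), (279, 176, 133)]
S dark hull 70 [607.9  23.8] 48.8 [array([607.9,  23.9]), array([96.7, 98.5])]
S dark hull 76 [615.5  26.9] 48.4 [array([615.5,  26.9]), array([95.9, 97.6])]
S pin 269 230 [608.7  23.1  98. ] [ 87  11
[... 1432 characters left out ...]
, (270, 234, 221), (271, 234, 209), (268, 235, 197), (269, 235, 216), (270, 235, 218), (271, 235, 204), (268, 236, 195), (269, 236, 212), (270, 236, 213), (271, 236, 199), (268, 237, 193), (269, 237, 208), (270, 237, 209), (271, 237, 194), (268, 238, 191), (269, 238, 205), (270, 238, 205), (271, 238, 183), (268, 239, 167), (269, 239, 184), (270, 239, 184), (271, 239, 145), (270, 240, 121)]
lid [array([715.93,  38.74]), array([106.38, 107.1 ]), np.float64(54.59)] [716.30334  39.01678]
console [array([546.92,  20.82]), array([96.25, 40.55]), np.float64(88.8)] [550.78094   19.337809]
console 208 ((549.5482788085938, 17.953414916992188), (97.40133666992188, 38.68421173095703), 88.18892669677734)
```

```bash
cat > go.py <<'E'
# usage: go.py x,y,z,theta_deg ...  -> shift/turn for each leg, first from measured pose
import sys,numpy as np
from scipy.spatial.transform import Rotation as Ro
from workcell import bot
o=bot.get_obs();R=Ro.from_quat(o["orientation"]).as_matrix();p=np.array(o["eef_pos"])
th=np.degrees(np.arctan2(R[1,1],R[0,1]))
print("t",round(o["time"],2),"p",p.round(1),"th",round(th,1),"tilt",np.round(R[:,2],3),"w",round(o["width"]*88,1),"gf",round(o["gripper_force"],1),"F",np.round(o["force"],1),"q",np.round(o["qpos"],2))
for a in sys.argv[1:]:
    x,y,z,t=map(float,a.split(","));c=np.radians(th);Y=np.array([np.cos(c),np.sin(c),0]);Z=np.array([0,0,-1]);X=np.cross(Y,Z)
    d=np.array([x,y,z])-p;s=np.array([d@X,d@Y,d@Z])/1000;print(a,"shift",s.round(4),"yaw",round(-np.radians(t-th),4))
    p,th=np.array([x,y,z]),t
E
python3 go.py 290,430,200,58 430,250,180,40 430,48,160,40 428,-153.7,100,40
python3 - <<'E'
from h import *
S,T=[pickle.load(open(n+"0.pkl","rb")) for n in("scene","top")]
for n,c,b in(("T",T,(160,210,210,255)),("S",S,(395,215,445,268))):
    x0,y0,x1,y1=b;W=world(c)[y0:y1,x0:x1].reshape(-1,3);H=hsv(c)[y0:y1,x0:x1].reshape(-1,3)
    Q=W[(W[:,2]>57)&(W[:,2]<72)&(H[:,1]>90)][:,:2].astype(np.float32);print(n,len(Q),circ(Q),cv2.minEnclosingCircle(Q))
    k=np.zeros(c["depth"].shape,np.uint8)
E
```

```text
t 0.1 p [150.2 606.2 221.9] th 76.1 tilt [-0.    -0.001 -1.   ] w 88.1 gf 0.0 F [ 0.5  0.2 -0.6] q [-1.4   0.41 -0.01  1.6   0.01  1.13 -0.08]
290,430,200,58 shift [-0.1781 -0.1374  0.0219] yaw 0.3156
430,250,180,40 shift [-0.2141 -0.0785  0.02  ] yaw 0.3142
430,48,160,40 shift [-0.1547 -0.1298  0.02  ] yaw -0.0
428,-153.7,100,40 shift [-0.1532 -0.1312  0.06  ] yaw -0.0
T 69 (array([438.68679415, 319.08561149]), np.float64(26.221686915889087)) ((438.6341857910156, 319.5366516113281), 28.216190338134766)
S 182 (array([440.10863784, 322.82828086]), np.float64(26.35786171803119)) ((439.41253662109375, 321.3514404296875), 30.281517028808594)
```

carry_out --pt "-0.012 -0.009 0.002 0.02 1" --pt "-0.037 -0.029 0.005 0.065 1" --pt "-0.067 -0.052 0.008 0.12 1" --pt "-0.098 -0.075 0.012 0.175 1" --pt "-0.129 -0.099 0.016 0.23 1" --pt "-0.155 -0.119 0.019 0.275 1" --pt "-0.172 -0.132 0.021 0.305 1" --pt "-0.178 -0.1375 0.022 0.3155 1" --newtons 20

```text
time: 0.77
eef_pos: [292.3, 427.6, 200.4]
orientation: [0.278, 0.961, -0.0, 0.0]
force: [-0.6, -0.3, -0.3]
width: 0.997
gripper_force: 0.0
```

carry_out --pt "-0.014 -0.005 0.001 0.02 1" --pt "-0.044 -0.016 0.004 0.065 1" --pt "-0.08 -0.029 0.007 0.12 1" --pt "-0.118 -0.043 0.011 0.175 1" --pt "-0.155 -0.057 0.014 0.23 1" --pt "-0.187 -0.069 0.017 0.275 1" --pt "-0.207 -0.076 0.019 0.305 1" --pt "-0.214 -0.0785 0.02 0.314 1"

```text
time: 1.43
eef_pos: [431.8, 248.4, 180.5]
orientation: [0.424, 0.906, -0.0, 0.0]
force: [0.1, -0.5, -0.0]
width: 0.998
gripper_force: 0.0
```

carry_out --pt "-0.01 -0.009 0.001 0 1" --pt "-0.03 -0.026 0.004 0 1" --pt "-0.056 -0.047 0.007 0 1" --pt "-0.084 -0.07 0.011 0 1" --pt "-0.112 -0.094 0.014 0 1" --pt "-0.135 -0.113 0.017 0 1" --pt "-0.149 -0.125 0.019 0 1" --pt "-0.155 -0.13 0.02 0 1"

```text
time: 2.1
eef_pos: [429.2, 47.0, 160.6]
orientation: [0.422, 0.906, 0.0, -0.0]
force: [1.4, 0.4, 0.4]
width: 0.999
gripper_force: 0.0
```

carry_out --pt "-0.01 -0.009 0.003 0 1" --pt "-0.03 -0.026 0.012 0 1" --pt "-0.056 -0.048 0.022 0 1" --pt "-0.084 -0.072 0.033 0 1" --pt "-0.112 -0.096 0.044 0 1" --pt "-0.135 -0.116 0.053 0 1" --pt "-0.149 -0.127 0.058 0 1" --pt "-0.153 -0.131 0.06 0 1"

```text
time: 2.77
eef_pos: [428.3, -154.3, 100.0]
orientation: [0.423, 0.906, -0.0, -0.0]
force: [0.2, 1.0, 0.4]
width: 1.0
gripper_force: 0.0
```

```bash
python3 go.py 428,-153.7,15,40
```

```text
t 2.77 p [ 428.3 -154.3  100. ] th 40.0 tilt [-0. -0. -1.] w 88.0 gf 0.0 F [0.2 1.  0.4] q [-0.18  0.31  0.51  2.15 -0.22  0.73  1.17]
428,-153.7,15,40 shift [0.0007 0.0001 0.085 ] yaw 0.0002
```

Excellent tracking. Next I descend, grip and lift.

carry_out --pt "0.0005 0 0.012 0 1" --pt "0.0005 0 0.03 0 1" --pt "0.0005 0 0.048 0 1" --pt "0.0005 0 0.064 0 0.8" --pt "0.0005 0 0.076 0 0.6" --pt "0.0005 0 0.082 0 0.5" --pt "0.0005 0 0.0845 0 0.45" --pt "0.0005 0 0.0845 0 0.45"

```text
time: 3.43
eef_pos: [428.1, -151.6, 16.0]
orientation: [0.422, 0.907, 0.0, -0.0]
force: [-0.8, 0.3, 0.3]
width: 0.66
gripper_force: 0.0
```

carry_out --pt "0 0 0 0 0.3" --pt "0 0 0 0 0.2" --pt "0 0 0 0 0.1" --pt "0 0 0 0 0.1" --pt "0 0 0 0 0.1" --pt "0 0 0 0 0.1" --pt "0 0 0 0 0.1" --pt "0 0 0 0 0.1"

```text
time: 4.1
eef_pos: [428.1, -152.9, 16.5]
orientation: [0.422, 0.906, 0.0, 0.0]
force: [-1.3, -0.3, 5.7]
width: 0.313
gripper_force: 20.0
```

carry_out --pt "0 0 -0.006 0 0.1" --pt "0 0 -0.022 0 0.1" --pt "0 0 -0.042 0 0.1" --pt "0 0 -0.064 0 0.1" --pt "0 0 -0.086 0 0.1" --pt "0 0 -0.104 0 0.1" --pt "0 0 -0.116 0 0.1" --pt "0 0 -0.12 0 0.1"

```text
time: 4.77
eef_pos: [428.6, -153.2, 138.1]
orientation: [0.423, 0.906, 0.001, 0.001]
force: [1.0, 0.0, -0.7]
width: 0.316
gripper_force: 20.0
```

```bash
python3 go.py 520,-65,137,40 609,23,137,40
```

```text
t 4.77 p [ 428.6 -153.2  138.1] th 40.0 tilt [ 0.003 -0.    -1.   ] w 27.8 gf 20.0 F [ 1.   0.  -0.7] q [-0.23  0.24  0.54  2.12 -0.17  0.82  1.12]
520,-65,137,40 shift [0.0088 0.1267 0.0011] yaw 0.0001
609,23,137,40 shift [0.0102 0.1247 0.    ] yaw -0.0
```

carry_out --pt "0.0005 0.006 0 0 0.1" --pt "0.0015 0.021 0 0 0.1" --pt "0.003 0.042 0 0 0.1" --pt "0.005 0.064 0 0 0.1" --pt "0.006 0.086 0 0 0.1" --pt "0.0075 0.106 0 0 0.1" --pt "0.0085 0.12 0 0 0.1" --pt "0.009 0.1265 0 0 0.1"

```text
time: 5.43
eef_pos: [520.1, -62.0, 134.9]
orientation: [0.421, 0.907, -0.0, -0.001]
force: [-0.1, 0.4, -0.4]
width: 0.315
gripper_force: 20.0
```

carry_out --pt "0.0005 0.006 0 0 0.1" --pt "0.0015 0.021 0 0 0.1" --pt "0.003 0.042 0 0 0.1" --pt "0.005 0.064 0 0 0.1" --pt "0.007 0.086 0 0 0.1" --pt "0.0085 0.106 0 0 0.1" --pt "0.0097 0.12 0 0 0.1" --pt "0.01 0.1245 0 0 0.1"

```text
time: 6.1
eef_pos: [609.2, 25.5, 135.8]
orientation: [0.422, 0.907, 0.0, 0.0]
force: [-0.2, 0.8, -0.8]
width: 0.315
gripper_force: 20.0
```

```bash
python3 go.py 609,23,92,40; python3 - <<'E'
from workcell import bot
from h import *
for n in("scene","top"):
    c=bot.camera(n); pickle.dump(c,open(f"{n}1.pkl","wb")); 
    if n=="scene": a=cv2.resize(c["color"][170:290,200:340],(700,600),interpolation=cv2.INTER_CUBIC); cv2.imwrite("pics/s1.png",a)
E
```

```text
t 6.1 p [609.2  25.5 135.8] th 40.1 tilt [ 0.     0.001 -1.   ] w 27.7 gf 20.0 F [-0.2  0.8 -0.8] q [-0.45  0.5   0.45  1.75 -0.26  0.95  0.81]
609,23,92,40 shift [-0.0018 -0.0017  0.0438] yaw 0.0022
```

View pics/s1.png

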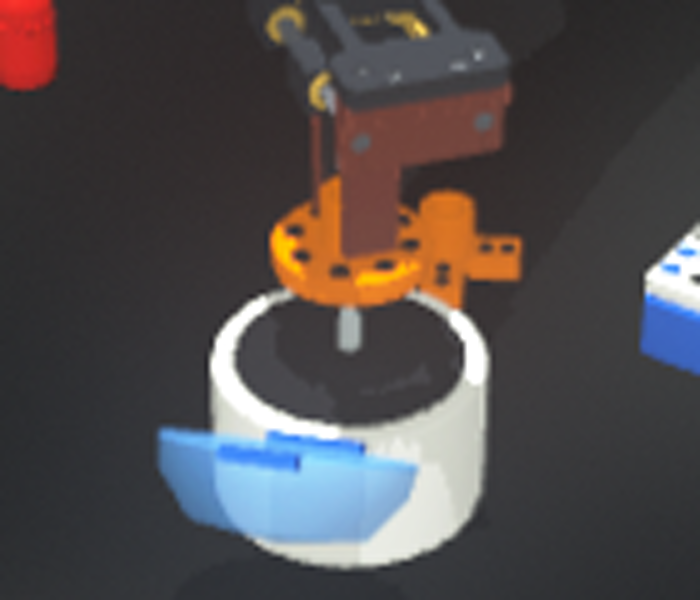

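```bash
python3 - <<'E'
from h import *
for n,b in(("scene",(245,195,300,240)),("top",(240,120,320,220))):
    c=pickle.load(open(n+"1.pkl","rb"));W=world(c);H=hsv(c);x0,y0,x1,y1=b
    m=((H[...,0]>3)&(H[...,0]<24)&(H[...,1]>120)&(H[...,2]>80)&(W[...,2]>112)&(W[...,2]<140));k=np.zeros_like(m);k[y0:y1,x0:x1]=m[y0:y1,x0:x1]
    Q=W[k];print(n,len(Q));
    if len(Q)>20:
        print(Q.min(0).round(1),Q.max(0).round(1))
        A=Q[Q[:,2]>126][:,:2].astype(np.float32);print("enc",cv2.minEnclosingCircle(A))
    v,u=np.nonzero(k);print("px",u.min(),u.max(),v.min(),v.max())
from workcell import bot;print(np.round(bot.get_obs()["eef_pos"],1))
E
```

```text
scene 396
[578.9  -7.9 118.3] [646.3  59.4 139.9]
enc ((611.5568237304688, 26.259986877441406), 34.990665435791016)
px 254 285 210 231
top 0Traceback (most recent call last):
  File "<stdin>", line 9, in <module>
    return umr_minimum(a, axis, None, out, keepdims, initial, where)
ValueError: zero-size array to reduction operation minimum which has no identity
```

carry_out --pt "0 -0.002 0 0 0.1" --pt "-0.0005 -0.004 0.002 0 0.1" --pt "-0.0005 -0.004 0.008 0 0.1" --pt "-0.0005 -0.004 0.015 0 0.1" --pt "-0.0005 -0.004 0.021 0 0.1" --pt "-0.0005 -0.004 0.026 0 0.1" --pt "-0.0005 -0.004 0.029 0 0.1" --pt "-0.0005 -0.004 0.03 0 0.1"

```text
time: 6.87
eef_pos: [605.7, 21.0, 105.8]
orientation: [0.422, 0.907, 0.001, 0.0]
force: [1.8, 2.6, 0.7]
width: 0.317
gripper_force: 20.0
```

```bash
python3 go.py 606.5,22.5,92,40
```

```text
t 6.87 p [605.7  21.  105.8] th 40.1 tilt [ 0.001  0.001 -1.   ] w 27.9 gf 20.0 F [1.8 2.6 0.7] q [-0.43  0.53  0.44  1.79 -0.28  0.89  0.83]
606.5,22.5,92,40 shift [0.0006 0.0016 0.0138] yaw 0.001
```

carry_out --pt "0.0005 0.0015 0 0 0.1" --pt "0.0005 0.002 0.003 0 0.1" --pt "0.0005 0.002 0.006 0 0.1" --pt "0.0005 0.002 0.009 0 0.1" --pt "0.0005 0.002 0.0115 0 0.1" --pt "0.0005 0.002 0.013 0 0.1" --pt "0.0005 0.002 0.013 0 0.1" --pt "0.0005 0.002 0.013 0 0.1"

```text
time: 7.53
eef_pos: [606.1, 21.8, 93.0]
orientation: [0.422, 0.906, -0.0, -0.0]
force: [-0.6, -0.1, -1.1]
width: 0.317
gripper_force: 20.0
```

```bash
python3 go.py 606.5,22.5,92,40
```

```text
t 7.53 p [606.1  21.8  93. ] th 40.0 tilt [-0. -0. -1.] w 27.9 gf 20.0 F [-0.6 -0.1 -1.1] q [-0.43  0.54  0.43  1.79 -0.29  0.87  0.84]
606.5,22.5,92,40 shift [0.0003 0.0008 0.001 ] yaw 0.0003
```

carry_out --pt "0 0 0.001 0 0.1" --pt "0 0 0.002 0 0.1" --pt "0 0 0.002 0 0.1" --pt "0 0 0.0015 0 0.4" --pt "0 0 0.001 0 0.5" --pt "0 0 0.001 0 0.55" --pt "0 0 0.001 0 0.55" --pt "0 0 0.001 0 0.55"

```text
time: 8.2
eef_pos: [606.2, 21.7, 91.9]
orientation: [0.422, 0.906, -0.0, -0.0]
force: [1.0, -0.2, -0.5]
width: 0.549
gripper_force: 0.0
```

carry_out --pt "0 0 -0.006 0 0.6" --pt "0 0 -0.02 0 0.6" --pt "0 0 -0.04 0 0.6" --pt "0 0 -0.06 0 0.6" --pt "0 0 -0.08 0 0.7" --pt "0 0 -0.1 0 0.7" --pt "0 0 -0.115 0 0.7" --pt "0 0 -0.12 0 0.7"

```text
time: 8.87
eef_pos: [607.4, 21.6, 215.0]
orientation: [0.423, 0.906, 0.001, 0.002]
force: [-0.2, -0.4, 0.2]
width: 0.697
gripper_force: 0.0
```

```bash
python3 go.py 515,85,150,58 420.5,149.5,80,76.7; python3 - <<'E'
from workcell import bot
from h import *
c=bot.camera("scene");W=world(c);H=hsv(c);pickle.dump(c,open("scene2.pkl","wb"))
m=(H[...,0]>3)&(H[...,0]<24)&(H[...,1]>120)&(H[...,2]>80)&(W[...,0]>560)&(W[...,0]<660)&(abs(W[...,1]-22)<50)
Q=W[m];z=Q[:,2];print(len(Q),np.percentile(z,[1,10,30,50,70,90,99]).round(1));A=Q[(z>84)&(z<94)][:,:2].astype(np.float32);print(A.min(0),A.max(0),cv2.minEnclosingCircle(A))
B=Q[(z>106)][:,:2].astype(np.float32);print("boss",len(B),B.min(0),B.max(0))
E
```

```text
t 8.87 p [607.4  21.6 215. ] th 40.0 tilt [ 0.004  0.001 -1.   ] w 61.3 gf 0.0 F [-0.2 -0.4  0.2] q [-0.47  0.41  0.49  1.68 -0.21  1.1   0.77]
515,85,150,58 shift [ 0.108  -0.0301  0.065 ] yaw -0.314
420.5,149.5,80,76.7 shift [0.1143 0.0046 0.07  ] yaw -0.3264
793 [ 75.9  83.5  87.3  90.2 111.3 269.7 347. ]
[575.4776  -10.69955] [643.10156   55.387848] ((607.5478515625, 22.99449920654297), 35.87059783935547)
boss 297 [567.16235  -22.151884] [649.1239   58.50496]
```

The rotor is seated: plate top is about 88 mm and the boss about 111 mm. Next is the rack.

carry_out --pt "0.007 -0.002 0.0 -0.02 0.9" --pt "0.022 -0.006 0.006 -0.065 0.9" --pt "0.041 -0.011 0.018 -0.12 0.9" --pt "0.06 -0.017 0.032 -0.175 0.9" --pt "0.079 -0.022 0.045 -0.23 0.9" --pt "0.095 -0.026 0.056 -0.275 0.9" --pt "0.105 -0.029 0.063 -0.305 0.9" --pt "0.108 -0.03 0.065 -0.314 0.9"

```text
time: 9.58
eef_pos: [511.0, 86.3, 145.2]
orientation: [0.274, 0.962, -0.001, -0.002]
force: [-0.7, 0.3, 0.9]
width: 0.903
gripper_force: 0.0
```

carry_out --pt "0.007 0.0005 0.004 -0.02 0.9" --pt "0.022 0.001 0.014 -0.065 0.9" --pt "0.042 0.002 0.026 -0.12 0.9" --pt "0.062 0.003 0.038 -0.18 0.9" --pt "0.082 0.0035 0.05 -0.24 0.9" --pt "0.1 0.004 0.061 -0.285 0.9" --pt "0.111 0.0045 0.068 -0.315 0.9" --pt "0.1145 0.0045 0.07 -0.326 0.9"

```text
time: 10.25
eef_pos: [417.9, 150.2, 76.3]
orientation: [0.115, 0.993, -0.0, -0.001]
force: [-0.0, -0.7, 0.3]
width: 0.901
gripper_force: 0.0
```

```bash
python3 go.py 421,149.7,10,77
```

```text
t 10.25 p [417.9 150.2  76.3] th 76.8 tilt [-0.001 -0.    -1.   ] w 79.3 gf 0.0 F [-0.  -0.7  0.3] q [-0.67  0.31  0.26  2.18 -0.13  0.66  1.02]
421,149.7,10,77 shift [-0.0032  0.0002  0.0663] yaw -0.003
```

carry_out --pt "-0.001 0 0.008 0 0.9" --pt "-0.002 0 0.02 0 0.9" --pt "-0.002 0 0.034 0 0.9" --pt "-0.002 0 0.047 0 0.9" --pt "-0.002 0 0.057 0 0.85" --pt "-0.002 0 0.063 0 0.75" --pt "-0.002 0 0.066 0 0.65" --pt "-0.002 0 0.066 0 0.6"

```text
time: 10.92
eef_pos: [421.3, 148.8, 10.7]
orientation: [0.116, 0.993, -0.0, -0.0]
force: [-0.0, -1.4, -0.7]
width: 0.66
gripper_force: 0.0
```

carry_out --pt "0 0 0 0 0.5" --pt "0 0 0 0 0.4" --pt "0 0 0 0 0.35" --pt "0 0 0 0 0.35" --pt "0 0 0 0 0.35" --pt "0 0 0 0 0.35" --pt "0 0 0 0 0.35" --pt "0 0 0 0 0.35"

```text
time: 11.58
eef_pos: [421.4, 149.4, 11.6]
orientation: [0.116, 0.993, 0.0, 0.0]
force: [-1.5, -0.5, 5.5]
width: 0.523
gripper_force: 20.0
```

carry_out --pt "0 0 -0.003 0 0.35" --pt "0 0 -0.01 0 0.35" --pt "0 0 -0.02 0 0.35" --pt "0 0 -0.031 0 0.35" --pt "0 0 -0.04 0 0.35" --pt "0 0 -0.046 0 0.35" --pt "0 0 -0.05 0 0.35" --pt "0 0 -0.05 0 0.35"

```text
time: 12.25
eef_pos: [421.5, 149.6, 62.1]
orientation: [0.116, 0.993, 0.001, 0.001]
force: [0.3, -0.3, -0.7]
width: 0.52
gripper_force: 20.0
```

```bash
python3 go.py 500,180,60,88 585.5,164.6,60,98.9;python3 - <<'E'
from workcell import bot
from h import *
c=bot.camera("scene");pickle.dump(c,open("scene3.pkl","wb"))
cv2.imwrite("pics/s3.png",cv2.resize(c["color"][140:290,220:420],(800,600),interpolation=cv2.INTER_CUBIC))
E
```

```text
t 12.25 p [421.5 149.6  62.1] th 76.7 tilt [ 0.001  0.001 -1.   ] w 45.8 gf 20.0 F [ 0.3 -0.3 -0.7] q [-0.66  0.34  0.25  2.19 -0.14  0.62  1.03]
500,180,60,88 shift [-0.0694  0.0477  0.0021] yaw -0.1973
585.5,164.6,60,98.9 shift [-0.086  -0.0124  0.    ] yaw -0.1902
```

View pics/s3.png

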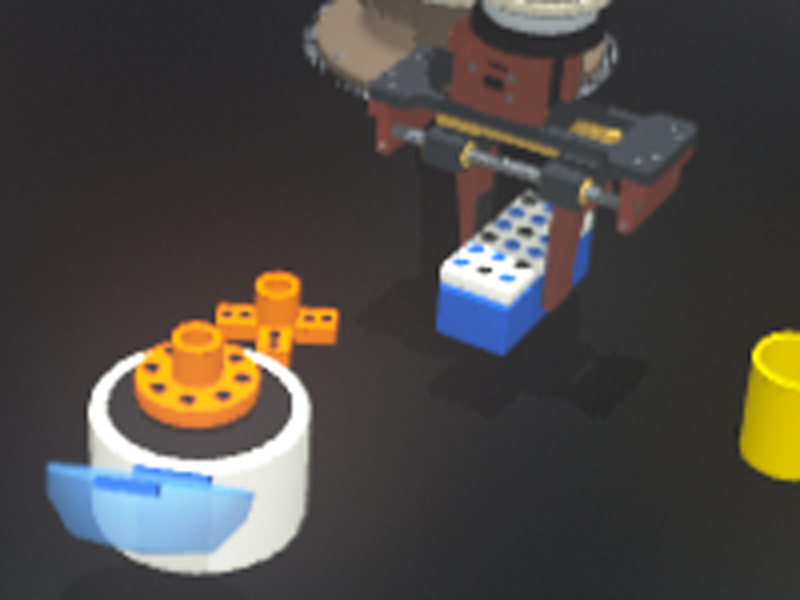

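The rotor sits flat on the hub (crop 195,365) and the rack is held level at (520,260). I carry it over.

carry_out --pt "-0.004 0.003 0 -0.012 0.35" --pt "-0.013 0.009 0 -0.04 0.35" --pt "-0.026 0.018 0 -0.075 0.35" --pt "-0.038 0.026 0 -0.11 0.35" --pt "-0.05 0.034 0 -0.145 0.35" --pt "-0.06 0.042 0 -0.172 0.35" --pt "-0.067 0.046 0 -0.19 0.35" --pt "-0.0695 0.0475 0 -0.197 0.35"

```text
time: 12.97
eef_pos: [500.6, 179.7, 60.5]
orientation: [0.017, 1.0, -0.0, -0.0]
force: [1.1, -0.9, -0.2]
width: 0.524
gripper_force: 20.0
```

carry_out --pt "-0.005 -0.001 0 -0.012 0.35" --pt "-0.017 -0.002 0 -0.04 0.35" --pt "-0.032 -0.005 0 -0.072 0.35" --pt "-0.047 -0.007 0 -0.105 0.35" --pt "-0.062 -0.009 0 -0.14 0.35" --pt "-0.075 -0.011 0 -0.166 0.35" --pt "-0.083 -0.012 0 -0.184 0.35" --pt "-0.086 -0.0125 0 -0.19 0.35"

```text
time: 13.63
eef_pos: [585.8, 163.0, 60.9]
orientation: [-0.077, 0.997, -0.0, -0.0]
force: [-0.0, 0.1, -1.3]
width: 0.523
gripper_force: 20.0
```

```bash
python3 go.py 585.5,164.6,13,98.9;python3 - <<'E'
from workcell import bot
from h import *
for n in("scene","top"):
    c=bot.camera(n);pickle.dump(c,open(n+"4.pkl","wb"));W=world(c);H=hsv(c)
    m=(H[...,2]>60)&(W[...,2]>85)&(W[...,2]<102)&(W[...,0]>500)&(W[...,0]<670)&(W[...,1]>125)&(W[...,1]<210)&((H[...,1]<60)|(abs(H[...,0]-113)<12))
    Q=W[m].astype(np.float32);print(n,len(Q),np.median(Q,0))
    if len(Q)>20:print(Q.min(0),Q.max(0),cv2.minAreaRect(Q[:,:2].copy()))
E
```

```text
t 13.63 p [585.8 163.   60.9] th 98.8 tilt [-0. -0. -1.] w 46.0 gf 20.0 F [-0.   0.1 -1.3] q [-0.46  0.56  0.15  1.8  -0.11  0.79  1.47]
585.5,164.6,13,98.9 shift [0.0001 0.0016 0.0479] yaw -0.0009
scene 589 [598.35565 165.0578   93.71585]
[530.05005 132.28499  85.4056 ] [642.29315 193.69246 101.84074] ((588.3038330078125, 159.67025756835938), (110.57829284667969, 58.07445526123047), 10.507577896118164)
top 0 [nan nan nan]
  return _methods._mean(a, axis=axis, dtype=dtype,
  ret = um.true_divide(
```

carry_out --pt "0 0.001 0.004 0 0.35" --pt "0 0.0015 0.012 0 0.35" --pt "0 0.0015 0.022 0 0.35" --pt "0 0.0015 0.032 0 0.35" --pt "0 0.0015 0.04 0 0.35" --pt "0 0.0015 0.045 0 0.35" --pt "0 0.0015 0.049 0 0.35" --pt "0 0.0015 0.0495 0 0.35"

```text
time: 14.4
eef_pos: [584.7, 165.3, 11.2]
orientation: [-0.077, 0.997, -0.0, -0.0]
force: [0.8, -0.8, -0.4]
width: 0.524
gripper_force: 20.0
```

carry_out --pt "0 0 0.0005 0 0.35" --pt "0 0 0.0005 0 0.35" --pt "0 0 0.0005 0 0.6" --pt "0 0 0.0005 0 0.65" --pt "0 0 0.0005 0 0.65" --pt "0 0 0.0005 0 0.65" --pt "0 0 0 0 0.65" --pt "0 0 -0.003 0 0.65"

```text
time: 15.07
eef_pos: [584.6, 165.3, 14.3]
orientation: [-0.077, 0.997, -0.0, -0.0]
force: [-0.9, 0.1, 0.5]
width: 0.651
gripper_force: 0.0
```

carry_out --pt "0 0 -0.008 0 0.65" --pt "0 0 -0.025 0 0.65" --pt "0 0 -0.05 0 0.65" --pt "0 0 -0.08 0 0.65" --pt "0 0 -0.11 0 0.65" --pt "0 0 -0.135 0 0.65" --pt "0 0 -0.147 0 0.65" --pt "0 0 -0.15 0 0.65"

```text
time: 15.73
eef_pos: [586.3, 165.8, 167.7]
orientation: [-0.077, 0.997, 0.001, 0.002]
force: [0.3, 0.5, -0.3]
width: 0.652
gripper_force: 0.0
```

```bash
python3 go.py 520,20,160,70 470,-140,160,45 423,-303,115,25
```

```text
t 15.73 p [586.3 165.8 167.7] th 98.9 tilt [ 0.005  0.002 -1.   ] w 57.3 gf 0.0 F [ 0.3  0.5 -0.3] q [-0.49  0.43  0.18  1.71 -0.09  1.    1.45]
520,20,160,70 shift [ 0.0879 -0.1339  0.0077] yaw 0.5037
470,-140,160,45 shift [-0.0077 -0.1675  0.    ] yaw 0.4363
423,-303,115,25 shift [-0.082  -0.1485  0.045 ] yaw 0.3491
```

carry_out --pt "0.005 -0.008 0 0.03 0.65" --pt "0.018 -0.027 0.002 0.1 0.65" --pt "0.033 -0.051 0.003 0.19 0.65" --pt "0.048 -0.074 0.004 0.28 0.65" --pt "0.063 -0.097 0.005 0.365 0.65" --pt "0.077 -0.117 0.006 0.44 0.65" --pt "0.085 -0.129 0.007 0.49 0.65" --pt "0.088 -0.134 0.008 0.504 0.65"

```text
time: 16.4
eef_pos: [516.6, 16.8, 155.3]
orientation: [0.177, 0.984, -0.001, -0.001]
force: [0.3, -0.5, -0.4]
width: 0.652
gripper_force: 0.0
```

carry_out --pt "0 -0.01 0 0.027 0.65" --pt "-0.001 -0.034 0 0.09 0.65" --pt "-0.003 -0.064 0 0.165 0.65" --pt "-0.004 -0.093 0 0.242 0.65" --pt "-0.006 -0.122 0 0.317 0.65" --pt "-0.007 -0.147 0 0.383 0.65" --pt "-0.008 -0.162 0 0.423 0.65" --pt "-0.008 -0.1675 0 0.436 0.65"

```text
time: 17.07
eef_pos: [468.0, -143.3, 156.7]
orientation: [0.385, 0.923, -0.0, 0.0]
force: [-0.3, 0.3, -0.6]
width: 0.648
gripper_force: 0.0
```

carry_out --pt "-0.005 -0.009 0.003 0.021 0.65" --pt "-0.016 -0.03 0.009 0.07 0.65" --pt "-0.031 -0.056 0.017 0.132 0.65" --pt "-0.046 -0.083 0.025 0.194 0.65" --pt "-0.06 -0.108 0.033 0.254 0.65" --pt "-0.072 -0.13 0.039 0.306 0.65" --pt "-0.08 -0.144 0.044 0.339 0.65" --pt "-0.082 -0.1485 0.045 0.349 0.65"

```text
time: 17.73
eef_pos: [420.9, -305.4, 110.6]
orientation: [0.539, 0.843, -0.001, -0.0]
force: [-0.4, -0.8, 1.0]
width: 0.649
gripper_force: 0.0
```

```bash
python3 go.py;python3 - <<'E'
from workcell import bot
from h import *
T=bot.camera("top");pickle.dump(T,open("top5.pkl","wb"));S=bot.camera("scene");pickle.dump(S,open("scene5.pkl","wb"))
cv2.imwrite("pics/t5.png",np.hstack([cv2.resize(T["color"][100:260,200:310],(385,560),interpolation=cv2.INTER_CUBIC),cv2.resize(S["color"][130:200,140:210],(400,560)[:1]+(560,),interpolation=cv2.INTER_CUBIC)]))
E
```

```text
t 17.73 p [ 420.9 -305.4  110.6] th 24.8 tilt [-0.001 -0.001 -1.   ] w 57.1 gf 0.0 F [-0.4 -0.8  1. ] q [ 0.08  0.41  0.58  2.   -0.3   0.82  1.26]
```

View pics/t5.png

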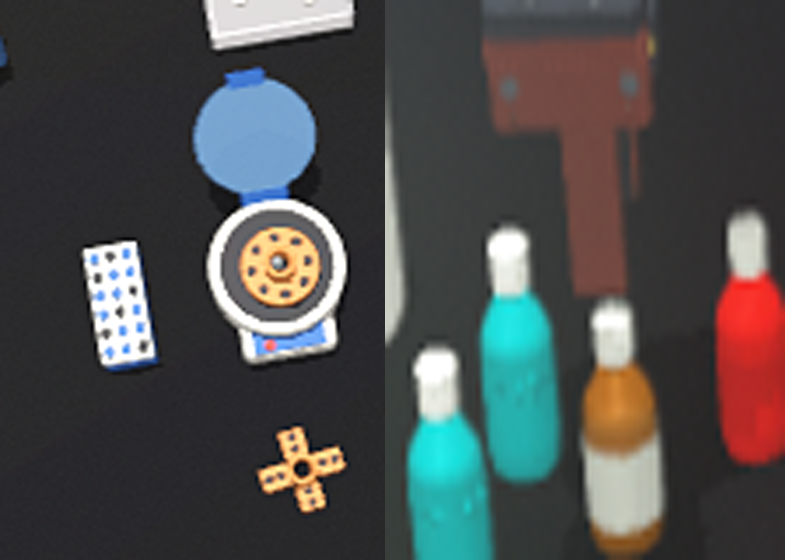

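Left crop (top view): the rack stands at (120,303), parallel to the centrifuge; the rotor is on the hub at (278,264). Right crop: the gripper is above the amber bottle at (620,430). Next I measure the rack relative to the hub and the bottle again.

```bash
cat > chk.py <<'E'
from h import *
def frame(T):
    lid=contour(T,(95,60,80),(125,255,255),(245,110,300,160))
    return lid
def rackT(T):
    b=(218,160,252,212);W=world(T);m=cv2.inRange(hsv(T),(0,0,60),(180,255,255));k=np.zeros_like(m);x0,y0,x1,y1=b;k[y0:y1,x0:x1]=m[y0:y1,x0:x1];k[W[...,2]<36]=0
    k=cv2.morphologyEx(k,cv2.MORPH_CLOSE,np.ones((3,3)));cs,_=cv2.findContours(k,cv2.RETR_EXTERNAL,cv2.CHAIN_APPROX_NONE)
    return cv2.minAreaRect(onplane(T,max(cs,key=cv2.contourArea),45))
E
python3 - <<'E'
from chk import *
T=pickle.load(open("top5.pkl","rb"));S=pickle.load(open("scene5.pkl","rb"))
r=rackT(T);print("rack T",r)
W=world(T);H=hsv(T)
# fuge ring outer (white, z~70) & dark disc
m=((H[...,2]>130)&(H[...,1]<60)&(W[...,2]>62)&(W[...,2]<78)&(abs(W[...,0]-608)<70)&(abs(W[...,1]-22)<70)).astype(np.uint8)
cs,_=cv2.findContours(m,cv2.RETR_EXTERNAL,cv2.CHAIN_APPROX_NONE);P=onplane(T,cv2.convexHull(max(cs,key=cv2.contourArea)),70);print("ring",circ(P))
# console corners: blob z 35..60 in front
m=((H[...,2]>90)&(W[...,2]>25)&(W[...,2]<62)&(W[...,0]>520)&(W[...,0]<575)&(abs(W[...,1]-15)<60)).astype(np.uint8)
Q=W[m>0][:,:2].astype(np.float32);print("console med",len(Q),np.median(Q,0),cv2.minAreaRect(Q))
# blue display + blue lid tabs
for m,s,c in blobs(T,(105,120,60),(125,255,255),15):
    if 240<c[0]<310 and 105<c[1]<210: print("blue",c.round(1),s[4],np.median(W[m],0).round(1),ray(T,c,np.median(W[m][:,2])).round(1))
lid=contour(T,(95,60,80),(125,255,255),(245,125,300,152));
for z in(90,135): P=onplane(T,lid,z);print("lid",z,circ(P))
# rotor axis in T: plate
P=onplane(T,contour(T,(5,60,90),(22,255,255),(260,155,300,195)),88);print("rotor",circ(P))
# rack scene: white top
W=world(S);H=hsv(S);m=(W[...,2]>37)&(W[...,2]<52)&(W[...,0]>510)&(W[...,0]<660)&(W[...,1]>125)&(W[...,1]<205)&(H[...,2]>50)
Q=W[m].astype(np.float32);A=Q[:,:2].copy();print("rack S",len(A),A.mean(0),cv2.minAreaRect(A))
E
```

```text
rack T ((582.1715087890625, 162.36016845703125), (107.86627197265625, 46.07749938964844), 9.28815746307373)
ring (array([608.71714462,  20.86263781]), np.float64(59.22339090342279))
console med 205 [545.8225    13.205364] ((550.9988403320312, 19.66002655029297), (101.06991577148438, 42.37648010253906), 87.63526153564453)
blue [269.5 122. ] 62 [759.2  45.7 132. ] [759.   45.7]
blue [275.1 155.3] 55 [672.4  32.   72.3] [672.   31.6]
blue [283.  196.6] 72 [547.1   6.9  47.6] [546.7   9.8]
lid 90 (array([720.96951978,  39.52565992]), np.float64(48.86140612593832))
lid 135 (array([709.57897644,  38.84947257]), np.float64(47.12971769283044))
rotor (array([606.16466739,  19.5872828 ]), np.float64(34.205398401033925))
rack S 699 [589.60504 167.12709] ((585.0567626953125, 166.18890380859375), (108.4537582397461, 46.31086730957031), 8.668710708618164)
```

```bash
python3 - <<'E'
from chk import *
T=pickle.load(open("top0.pkl","rb"));S=pickle.load(open("scene0.pkl","rb"));S5=pickle.load(open("scene5.pkl","rb"))
g=hsv(T)[170:180,273:285,2].astype(float)-75;g[g<0]=0;v,u=np.mgrid[170:180,273:285];p=((u*g).sum()/g.sum(),(v*g).sum()/g.sum());print("pinT",p,ray(T,p,93))
g=hsv(S)[226:245,264:275,2];print(g.max(1));print("pin tip S",ray(S,(269.4,229.5),98))
# rack top S by white top ray
W=world(S5);H=hsv(S5);m=((H[...,2]>50)&(W[...,2]>39)&(W[...,2]<55)&(W[...,0]>500)&(W[...,0]<670)&(W[...,1]>120)&(W[...,1]<210)).astype(np.uint8)
m=cv2.morphologyEx(m,cv2.MORPH_CLOSE,np.ones((3,3)));cs,_=cv2.findContours(m,cv2.RETR_EXTERNAL,cv2.CHAIN_APPROX_NONE);print("rackS ray",cv2.minAreaRect(onplane(S5,max(cs,key=cv2.contourArea),45)))
P=onplane(S5,contour(S5,(3,120,80),(24,255,255),(245,210,300,250)),88);
k=((H[...,0]>3)&(H[...,0]<24)&(H[...,1]>120)&(W[...,2]>83)&(W[...,2]<93)&(abs(W[...,0]-608)<50)&(abs(W[...,1]-22)<50)).astype(np.uint8)
cs,_=cv2.findContours(k,cv2.RETR_EXTERNAL,cv2.CHAIN_APPROX_NONE);P=onplane(S5,cv2.convexHull(max(cs,key=cv2.contourArea)),88);print("rotor S",circ(P))
# amber cap/body
cap=contour(S5,(0,0,130),(180,80,255),(165,160,195,178));x,y,w,h=cv2.boundingRect(cap);print("cap S",x,y,w,h,ray(S5,(x+w/2-.5,y+1.5),85))
E
```

```text
pinT (np.float64(278.4451951951952), np.float64(174.34984984984985)) [609.18980926  22.59630243]
[252 255 141 118 201 236 232 227 221 218 213 209 205 184 121  82  83  82
  78]
pin tip S [606.68907159  23.22051036]
rackS ray ((588.01025390625, 166.92149353027344), (112.14180755615234, 46.01106262207031), 8.78173828125)
rotor S (array([610.7357094 ,  22.98080546]), np.float64(34.62903000519418))
cap S 176 167 7 9 [ 418.55794432 -305.57663173]
```

The top view puts the rack's lateral gap right (143.4 mm centre distance) but its centre about 3 mm too far forward. There is ample time, so I mend that before the bottle.

```bash
python3 go.py 470,-140,160,45 520,20,160,70 585,165.3,100,98.9 585,165.3,11.5,98.9
```

```text
t 17.83 p [ 421.7 -303.5  111.1] th 25.0 tilt [-0.001  0.    -1.   ] w 56.9 gf 0.0 F [ 0.1  1.4 -0. ] q [ 0.08  0.41  0.58  2.   -0.3   0.82  1.26]
470,-140,160,45 shift [ 0.1277  0.1129 -0.0489] yaw -0.3486
520,20,160,70 shift [0.0778 0.1485 0.    ] yaw -0.4363
585,165.3,100,98.9 shift [-0.0114  0.1588  0.06  ] yaw -0.5044
585,165.3,11.5,98.9 shift [0.     0.     0.0885] yaw -0.0
```

carry_out --pt "0.008 0.007 -0.01 -0.021 0.65" --pt "0.025 0.022 -0.02 -0.07 0.65" --pt "0.048 0.042 -0.03 -0.13 0.65" --pt "0.071 0.063 -0.038 -0.195 0.65" --pt "0.094 0.083 -0.044 -0.255 0.65" --pt "0.112 0.099 -0.048 -0.305 0.65" --pt "0.124 0.11 -0.049 -0.338 0.65" --pt "0.1275 0.113 -0.049 -0.3485 0.65"

```text
time: 18.5
eef_pos: [471.7, -136.0, 161.0]
orientation: [0.379, 0.925, 0.001, 0.0]
force: [0.5, -1.0, -0.6]
width: 0.653
gripper_force: 0.0
```

carry_out --pt "0.005 0.009 0 -0.027 0.65" --pt "0.016 0.03 0 -0.09 0.65" --pt "0.029 0.056 0 -0.165 0.65" --pt "0.043 0.083 0 -0.242 0.65" --pt "0.057 0.108 0 -0.317 0.65" --pt "0.068 0.13 0 -0.383 0.65" --pt "0.076 0.144 0 -0.423 0.65" --pt "0.078 0.1485 0 -0.436 0.65"

```text
time: 19.17
eef_pos: [520.6, 22.2, 160.2]
orientation: [0.172, 0.985, 0.0, -0.0]
force: [0.3, -0.1, -0.0]
width: 0.649
gripper_force: 0.0
```

carry_out --pt "-0.001 0.01 0 -0.03 0.65" --pt "-0.002 0.032 0.001 -0.1 0.65" --pt "-0.004 0.06 0.005 -0.19 0.65" --pt "-0.006 0.088 0.015 -0.28 0.65" --pt "-0.008 0.116 0.03 -0.365 0.65" --pt "-0.01 0.139 0.045 -0.44 0.65" --pt "-0.011 0.154 0.056 -0.49 0.65" --pt "-0.0115 0.159 0.06 -0.5045 0.65"

```text
time: 19.83
eef_pos: [585.4, 166.3, 98.5]
orientation: [-0.079, 0.997, -0.0, -0.001]
force: [-0.3, -1.0, -0.2]
width: 0.648
gripper_force: 0.0
```

```bash
python3 go.py 585,165.3,11.5,98.9
```

```text
t 19.83 p [585.4 166.3  98.5] th 99.1 tilt [-0.002 -0.001 -1.   ] w 57.0 gf 0.0 F [-0.3 -1.  -0.2] q [-0.48  0.51  0.16  1.77 -0.11  0.87  1.46]
585,165.3,11.5,98.9 shift [ 0.0005 -0.001   0.087 ] yaw 0.003
```

carry_out --pt "0.0005 -0.001 0.008 0.002 0.65" --pt "0.0005 -0.001 0.024 0.002 0.65" --pt "0.0005 -0.001 0.042 0.002 0.65" --pt "0.0005 -0.001 0.06 0.002 0.65" --pt "0.0005 -0.001 0.074 0.002 0.65" --pt "0.0005 -0.001 0.083 0.002 0.65" --pt "0.0005 -0.001 0.0865 0.002 0.6" --pt "0.0005 -0.001 0.0865 0.002 0.35"

```text
time: 20.5
eef_pos: [584.9, 162.7, 13.8]
orientation: [-0.075, 0.997, -0.0, -0.0]
force: [-0.5, 0.3, 0.4]
width: 0.56
gripper_force: 0.1
```

carry_out --pt "0 0 0 0 0.35" --pt "0 0 0 0 0.35" --pt "0 0 0 0 0.35" --pt "0 0 0 0 0.35" --pt "0 0 0 0 0.35" --pt "0 0 -0.002 0 0.35" --pt "0 0 -0.004 0 0.35" --pt "-0.0005 0 -0.004 0 0.35"

```text
time: 21.17
eef_pos: [585.9, 164.4, 18.7]
orientation: [-0.076, 0.997, 0.0, 0.0]
force: [-0.4, 0.3, -2.3]
width: 0.529
gripper_force: 20.0
```

carry_out --pt "-0.001 0 0 0 0.35" --pt "-0.002 0 0 0 0.35" --pt "-0.003 0 0 0 0.35" --pt "-0.003 0 0 0 0.35" --pt "-0.003 0 0.002 0 0.35" --pt "-0.003 0 0.0045 0 0.35" --pt "-0.003 0 0.0045 0 0.35" --pt "-0.003 0 0.0045 0 0.35"

```text
time: 21.83
eef_pos: [588.9, 164.8, 14.0]
orientation: [-0.076, 0.997, 0.0, 0.0]
force: [-0.7, 0.2, 4.7]
width: 0.522
gripper_force: 20.0
```

```bash
python3 go.py 585,165.3,11.5,98.9
```

```text
t 21.83 p [588.9 164.8  14. ] th 98.7 tilt [ 0.001  0.    -1.   ] w 45.9 gf 20.0 F [-0.7  0.2  4.7] q [-0.46  0.63  0.14  1.81 -0.13  0.71  1.48]
585,165.3,11.5,98.9 shift [0.0037 0.0011 0.0025] yaw -0.0027
```

Contact with the bench. Now I release and return to the bottle.

carry_out --pt "0 0 0 0 0.5" --pt "0 0 0 0 0.65" --pt "0 0 0 0 0.65" --pt "0 0 0 0 0.65" --pt "0 0 -0.01 0 0.65" --pt "0 0 -0.03 0 0.65" --pt "0 0 -0.055 0 0.65" --pt "0 0 -0.085 0 0.65"

```text
time: 22.5
eef_pos: [587.6, 164.3, 98.9]
orientation: [-0.076, 0.997, -0.0, -0.001]
force: [1.3, -0.2, 0.6]
width: 0.647
gripper_force: 0.0
```

carry_out --pt "0.006 -0.003 -0.025 0.02 0.65" --pt "0.018 -0.015 -0.05 0.08 0.65" --pt "0.033 -0.042 -0.066 0.17 0.65" --pt "0.048 -0.067 -0.07 0.265 0.65" --pt "0.063 -0.093 -0.07 0.36 0.65" --pt "0.077 -0.115 -0.07 0.44 0.65" --pt "0.087 -0.129 -0.07 0.49 0.65" --pt "0.09 -0.134 -0.07 0.504 0.65"

```text
time: 23.17
eef_pos: [519.0, 16.0, 169.3]
orientation: [0.177, 0.984, -0.0, 0.0]
force: [-0.2, 0.0, 0.7]
width: 0.652
gripper_force: 0.0
```

```bash
python3 go.py 470,-140,160,45 423,-304.5,115,25; python3 - <<'E'
from workcell import bot
from chk import *
T=bot.camera("top");pickle.dump(T,open("top6.pkl","wb"));r=rackT(T);print(r)
f=np.array([np.cos(.16),np.sin(.16)]);l=np.array([-f[1],f[0]]);d=np.array(r[0])-[609.1,22];print("fore",d@f,"lat",d@l)
E
```

```text
t 23.17 p [519.   16.  169.3] th 69.6 tilt [ 0. -0. -1.] w 57.4 gf 0.0 F [-0.2  0.   0.7] q [-0.4   0.29  0.34  1.93 -0.12  0.94  1.21]
470,-140,160,45 shift [-0.0085 -0.1632  0.0093] yaw 0.4289
423,-304.5,115,25 shift [-0.0831 -0.1496  0.045 ] yaw 0.3491
((588.2421264648438, 147.02560424804688), (106.9985122680664, 78.8241958618164), 5.972647666931152)
fore -0.6726067774434309 lat 126.7517266396034
```

carry_out --pt "0 -0.01 0 0.027 0.65" --pt "-0.002 -0.033 0.001 0.09 0.65" --pt "-0.003 -0.062 0.003 0.165 0.65" --pt "-0.004 -0.091 0.005 0.24 0.65" --pt "-0.006 -0.119 0.007 0.315 0.65" --pt "-0.007 -0.143 0.008 0.378 0.65" --pt "-0.008 -0.158 0.009 0.417 0.65" --pt "-0.0085 -0.163 0.009 0.429 0.65"

```text
time: 23.88
eef_pos: [471.0, -140.0, 159.5]
orientation: [0.383, 0.924, -0.0, -0.0]
force: [-0.6, -0.5, 0.1]
width: 0.646
gripper_force: 0.0
```

carry_out --pt "-0.005 -0.009 0.003 0.021 0.65" --pt "-0.016 -0.03 0.009 0.07 0.65" --pt "-0.031 -0.056 0.017 0.132 0.65" --pt "-0.046 -0.083 0.025 0.194 0.65" --pt "-0.06 -0.108 0.033 0.254 0.65" --pt "-0.073 -0.131 0.039 0.306 0.65" --pt "-0.081 -0.145 0.044 0.339 0.65" --pt "-0.083 -0.1495 0.045 0.349 0.65"

```text
time: 24.55
eef_pos: [425.0, -304.0, 113.7]
orientation: [0.536, 0.844, -0.001, -0.0]
force: [0.6, 0.1, -0.4]
width: 0.647
gripper_force: 0.0
```

```bash
python3 - <<'E'
from workcell import bot
from chk import *
T=bot.camera("top");pickle.dump(T,open("top6.pkl","wb"));r=rackT(T);print(r)
f=np.array([np.cos(.16),np.sin(.16)]);l=np.array([-f[1],f[0]]);d=np.array(r[0])-[609.1,22];print("fore",d@f,"lat",d@l)
E
python3 go.py 422,-304.5,26,25
```

```text
((586.1693725585938, 161.79725646972656), (107.82892608642578, 45.736900329589844), 8.596968650817871)
fore -0.3654928447294866 lat 141.6649321684782
t 24.6 p [ 425.1 -303.4  113.9] th 25.2 tilt [-0.001 -0.    -1.   ] w 57.5 gf 0.0 F [ 0.2 -0.2 -0.3] q [ 0.07  0.41  0.58  1.99 -0.3   0.83  1.26]
422,-304.5,26,25 shift [ 0.0003 -0.0032  0.0879] yaw 0.0028
```

The rack is now within 0.4 mm of the line and about 1.3 mm of its gap. Next is the bottle.

carry_out --pt "0 -0.002 0.005 0.002 0.65" --pt "0.0005 -0.003 0.02 0.002 0.65" --pt "0.0005 -0.003 0.04 0.002 0.65" --pt "0.0005 -0.003 0.058 0.002 0.65" --pt "0.0005 -0.003 0.073 0.002 0.65" --pt "0.0005 -0.003 0.083 0.002 0.65" --pt "0.0005 -0.003 0.088 0.002 0.65" --pt "0.0005 -0.003 0.088 0.002 0.6"

```text
time: 25.27
eef_pos: [422.9, -301.7, 25.9]
orientation: [0.535, 0.845, 0.0, -0.001]
force: [-1.2, 1.2, 0.2]
width: 0.613
gripper_force: 0.0
```

carry_out --pt "0 0 0 0 0.45" --pt "0 0 0 0 0.35" --pt "0 0 0 0 0.25" --pt "0 0 0 0 0.2" --pt "0 0 0 0 0.2" --pt "0 0 0 0 0.2" --pt "0 0 0 0 0.2" --pt "0 0 0 0 0.2"

```text
time: 25.93
eef_pos: [423.3, -303.3, 27.2]
orientation: [0.536, 0.844, 0.0, 0.001]
force: [-1.3, 0.1, 6.3]
width: 0.385
gripper_force: 19.8
```

```bash
python3 go.py 423,-304,170,25 500,-150,170,25 545,0,170,25 595,112,140,25
```

```text
t 25.93 p [ 423.3 -303.3   27.2] th 25.2 tilt [ 0.001 -0.001 -1.   ] w 33.9 gf 19.8 F [-1.3  0.1  6.3] q [ 0.15  0.54  0.49  2.05 -0.41  0.65  1.36]
423,-304,170,25 shift [-0.0005 -0.0006 -0.1428] yaw 0.003
500,-150,170,25 shift [0.107  0.1349 0.    ] yaw -0.0
545,0,170,25 shift [0.1169 0.1042 0.    ] yaw -0.0
595,112,140,25 shift [0.0804 0.0926 0.03  ] yaw -0.0
```

carry_out --pt "0 0 -0.006 0 0.2" --pt "0 0 -0.024 0 0.2" --pt "0 0 -0.05 0 0.2" --pt "0 0 -0.076 0 0.2" --pt "0 0 -0.102 0 0.2" --pt "0 0 -0.124 0 0.2" --pt "0 0 -0.138 0 0.2" --pt "0 0 -0.143 0 0.2"

```text
time: 26.6
eef_pos: [423.6, -303.4, 172.0]
orientation: [0.536, 0.844, 0.0, 0.002]
force: [0.3, 0.1, -0.9]
width: 0.388
gripper_force: 19.7
```

carry_out --pt "0.006 0.007 0 0 0.2" --pt "0.02 0.025 0 0 0.2" --pt "0.038 0.048 0 0 0.2" --pt "0.057 0.072 0 0 0.2" --pt "0.076 0.096 0 0 0.2" --pt "0.092 0.117 0 0 0.2" --pt "0.103 0.13 0 0 0.2" --pt "0.107 0.135 0 0 0.2"

```text
time: 27.27
eef_pos: [500.0, -144.4, 168.0]
orientation: [0.534, 0.845, -0.0, -0.001]
force: [-0.1, -0.6, -0.5]
width: 0.384
gripper_force: 19.7
```

carry_out --pt "0.006 0.006 0 0 0.2" --pt "0.022 0.019 0 0 0.2" --pt "0.042 0.037 0 0 0.2" --pt "0.062 0.055 0 0 0.2" --pt "0.083 0.074 0 0 0.2" --pt "0.101 0.09 0 0 0.2" --pt "0.113 0.1 0 0 0.2" --pt "0.117 0.104 0 0 0.2"

```text
time: 27.93
eef_pos: [543.7, 3.7, 168.8]
orientation: [0.535, 0.845, -0.0, -0.001]
force: [-0.2, 0.2, -1.5]
width: 0.388
gripper_force: 19.7
```

carry_out --pt "0.004 0.005 0 0 0.2" --pt "0.014 0.017 0 0 0.2" --pt "0.028 0.033 0.003 0 0.2" --pt "0.043 0.05 0.009 0 0.2" --pt "0.057 0.066 0.016 0 0.2" --pt "0.07 0.08 0.023 0 0.2" --pt "0.078 0.09 0.028 0 0.2" --pt "0.0805 0.0925 0.03 0 0.2"

```text
time: 28.6
eef_pos: [593.6, 115.9, 138.4]
orientation: [0.535, 0.845, -0.0, -0.0]
force: [-0.4, -0.0, -1.7]
width: 0.382
gripper_force: 19.7
```

```bash
python3 go.py 594.8,112.3,28,25
```

```text
t 28.6 p [593.6 115.9 138.4] th 25.3 tilt [-0.001  0.    -1.   ] w 33.6 gf 19.7 F [-0.4 -0.  -1.7] q [-0.61  0.49  0.47  1.76 -0.26  0.96  0.4 ]
594.8,112.3,28,25 shift [-0.0038 -0.0004  0.1104] yaw 0.0052
```

carry_out --pt "-0.001 0 0.005 0.003 0.2" --pt "-0.001 0 0.018 0.003 0.2" --pt "-0.001 0 0.035 0.003 0.2" --pt "-0.001 0 0.052 0.003 0.2" --pt "-0.001 0 0.066 0.003 0.2" --pt "-0.001 0 0.076 0.003 0.2" --pt "-0.001 0 0.08 0.003 0.2" --pt "-0.001 0 0.08 0.003 0.2"

```text
time: 29.27
eef_pos: [593.2, 111.7, 59.0]
orientation: [0.538, 0.843, -0.001, -0.0]
force: [-0.8, -1.0, -1.0]
width: 0.386
gripper_force: 19.7
```

```bash
python3 go.py 594.8,112.3,28,25; python3 - <<'E'
from workcell import bot
from h import *
S=bot.camera("scene");cv2.imwrite("pics/s7.png",cv2.resize(S["color"][150:290,220:400],(771,600),interpolation=cv2.INTER_CUBIC))
E
python3 go.py 594.8,112.3,28,25
```

```text
t 29.27 p [593.2 111.7  59. ] th 24.9 tilt [-0.001 -0.001 -1.   ] w 34.0 gf 19.7 F [-0.8 -1.  -1. ] q [-0.57  0.59  0.43  1.82 -0.32  0.8   0.45]
594.8,112.3,28,25 shift [-0.0001  0.0017  0.031 ] yaw -0.0011
t 29.32 p [593.7 112.   59.8] th 24.9 tilt [-0. -0. -1.] w 33.9 gf 19.7 F [-0.4 -0.3 -0.3] q [-0.57  0.59  0.43  1.82 -0.32  0.8   0.45]
594.8,112.3,28,25 shift [-0.0002  0.0011  0.0318] yaw -0.0009
```

View pics/s7.png

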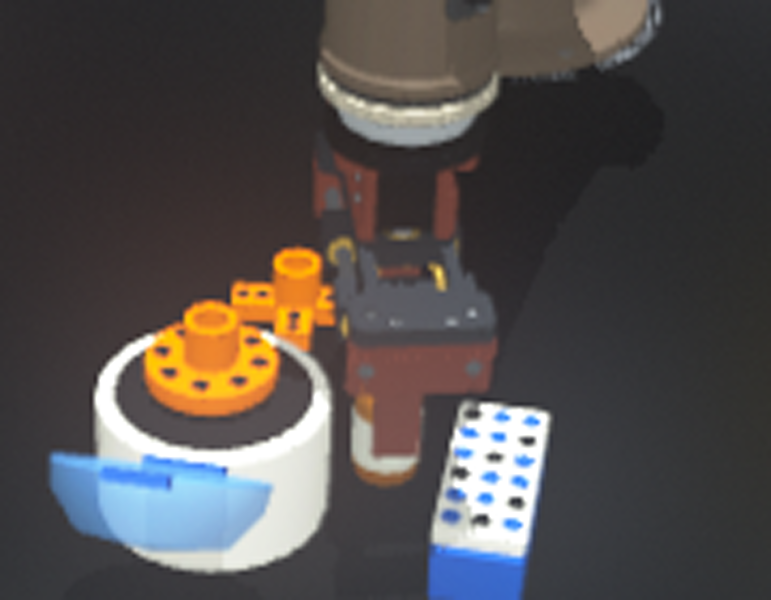

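The bottle (crop 385,440) hangs midway between centrifuge and rack with free sides. I lower and release it.

carry_out --pt "0 0.001 0.003 0 0.2" --pt "0 0.001 0.009 0 0.2" --pt "0 0.001 0.016 0 0.2" --pt "0 0.001 0.023 0 0.2" --pt "0 0.001 0.028 0 0.2" --pt "0 0.001 0.031 0 0.2" --pt "0 0.001 0.0325 0 0.2" --pt "0 0.001 0.0325 0 0.2"

```text
time: 29.98
eef_pos: [594.1, 112.9, 27.2]
orientation: [0.537, 0.843, -0.0, -0.001]
force: [-3.2, 0.7, 2.5]
width: 0.387
gripper_force: 19.8
```

carry_out --pt "0 0 0.0005 0 0.2" --pt "0 0 0.0005 0 0.3" --pt "0 0 0.0005 0 0.45" --pt "0 0 0.0005 0 0.57" --pt "0 0 0.0005 0 0.57" --pt "0 0 0 0 0.57" --pt "0 0 -0.005 0 0.57" --pt "0 0 -0.015 0 0.57"

```text
time: 30.65
eef_pos: [593.8, 113.1, 41.6]
orientation: [0.537, 0.843, -0.001, -0.001]
force: [0.2, 0.3, 0.4]
width: 0.57
gripper_force: 0.0
```

carry_out --pt "0 0 -0.015 0 0.57" --pt "0 0 -0.035 0 0.57" --pt "0 0 -0.06 0 0.57" --pt "0 0 -0.085 0 0.57" --pt "0 0 -0.108 0 0.57" --pt "0 0 -0.124 0 0.6" --pt "0 0 -0.133 0 0.8" --pt "0 0 -0.135 0 1"

```text
time: 31.32
eef_pos: [595.6, 113.4, 179.6]
orientation: [0.537, 0.843, 0.001, 0.001]
force: [0.9, -0.3, -1.0]
width: 0.712
gripper_force: 0.0
```

```bash
python3 go.py 510,220,150,17 439,321,100,9 439,321,20,9
```

```text
t 31.32 p [595.6 113.4 179.6] th 25.0 tilt [ 0.003  0.001 -1.   ] w 62.6 gf 0.0 F [ 0.9 -0.3 -1. ] q [-0.63  0.44  0.49  1.72 -0.24  1.03  0.38]
510,220,150,17 shift [ 0.1328 -0.0325  0.0296] yaw 0.1397
439,321,100,9 shift [ 0.1173 -0.0384  0.05  ] yaw 0.1396
439,321,20,9 shift [0.   0.   0.08] yaw -0.0
```

carry_out --pt "0.008 -0.002 0.002 0.008 1" --pt "0.027 -0.007 0.005 0.028 1" --pt "0.051 -0.012 0.011 0.053 1" --pt "0.075 -0.018 0.017 0.079 1" --pt "0.098 -0.024 0.022 0.103 1" --pt "0.118 -0.029 0.027 0.124 1" --pt "0.13 -0.032 0.029 0.137 1" --pt "0.133 -0.0325 0.0295 0.14 1"

```text
time: 31.98
eef_pos: [505.6, 222.4, 145.5]
orientation: [0.594, 0.805, -0.002, -0.001]
force: [-0.5, -0.1, 1.0]
width: 0.998
gripper_force: 0.0
```

carry_out --pt "0.007 -0.002 0.003 0.008 1" --pt "0.023 -0.008 0.01 0.028 1" --pt "0.044 -0.014 0.019 0.053 1" --pt "0.066 -0.022 0.028 0.079 1" --pt "0.087 -0.028 0.037 0.103 1" --pt "0.104 -0.034 0.044 0.124 1" --pt "0.115 -0.038 0.049 0.137 1" --pt "0.1175 -0.0385 0.05 0.14 1"

```text
time: 32.65
eef_pos: [436.0, 322.3, 96.2]
orientation: [0.649, 0.761, -0.001, -0.0]
force: [-1.0, 0.6, -0.5]
width: 1.001
gripper_force: 0.0
```

```bash
python3 - <<'E'
from workcell import bot
from chk import *
T=bot.camera("top");S=bot.camera("scene");pickle.dump(T,open("top8.pkl","wb"));pickle.dump(S,open("scene8.pkl","wb"))
f=np.array([np.cos(.16),np.sin(.16)]);l=np.array([-f[1],f[0]]);hub=np.array([609.1,22])
r=rackT(T);d=np.array(r[0])-hub;print("rack",r,"fore",d@f,"lat",d@l)
W=world(T);H=hsv(T);m=(W[...,2]>70)&(W[...,2]<95)&(H[...,1]<80)&(H[...,2]>130)&(abs(W[...,0]-595)<25)&(abs(W[...,1]-112)<25);v,u=np.nonzero(m);c=(u.mean(),v.mean());p=ray(T,c,85);print("cap",len(u),c,p,"fore",(p-hub)@f,"lat",(p-hub)@l)
E
python3 go.py 439,321,22,9
```

```text
rack ((586.3106079101562, 162.72906494140625), (107.1623764038086, 47.65065002441406), 8.354965209960938) fore -0.07760739767386675 lat 142.56233755167946
cap 27 (np.float64(250.22222222222223), np.float64(181.33333333333334)) [590.97567288 108.47832952] fore -4.115257853528983 lat 88.26130161584717
t 32.75 p [437.8 320.8  97.2] th 9.0 tilt [-0.    -0.001 -1.   ] w 87.7 gf 0.0 F [ 0.6 -0.5  0.4] q [-1.09  0.45  0.48  1.95 -0.28  0.81 -0.3 ]
439,321,22,9 shift [-0.      0.0012  0.0752] yaw -0.0
```

The rack and bottle read well; the cap centroid includes its near side, a bias of about 2 mm towards the robot. Now I pick up the pot.

carry_out --pt "0 0.001 0.007 0 1" --pt "0 0.001 0.02 0 1" --pt "0 0.001 0.036 0 1" --pt "0 0.001 0.052 0 1" --pt "0 0.001 0.064 0 1" --pt "0 0.001 0.072 0 1" --pt "0 0.001 0.0755 0 0.85" --pt "0 0.001 0.0755 0 0.7" --newtons 15

```text
time: 33.42
eef_pos: [438.9, 320.6, 21.5]
orientation: [0.65, 0.76, -0.001, 0.0]
force: [-0.1, -0.0, 0.1]
width: 0.887
gripper_force: 0.0
```

carry_out --pt "0 0 0 0 0.6" --pt "0 0 0 0 0.5" --pt "0 0 0 0 0.5" --pt "0 0 0 0 0.5" --pt "0 0 0 0 0.5" --pt "0 0 0 0 0.5" --pt "0 0 0 0 0.5" --pt "0 0 0 0 0.5"

```text
time: 34.08
eef_pos: [439.2, 321.7, 22.7]
orientation: [0.65, 0.76, 0.001, 0.0]
force: [0.4, -0.5, 5.9]
width: 0.642
gripper_force: 15.0
```

carry_out --pt "0 0 -0.006 0 0.5" --pt "0 0 -0.022 0 0.5" --pt "0 0 -0.045 0 0.5" --pt "0 0 -0.068 0 0.5" --pt "0 0 -0.091 0 0.5" --pt "0 0 -0.11 0 0.5" --pt "0 0 -0.122 0 0.5" --pt "0 0 -0.126 0 0.5"

```text
time: 34.75
eef_pos: [439.2, 321.8, 150.2]
orientation: [0.65, 0.76, 0.001, -0.0]
force: [1.4, -0.4, -0.8]
width: 0.64
gripper_force: 15.0
```

```bash
python3 go.py 460,150,150,9 500,-30,150,9 560,-95,150,9 627.6,-92.6,120,9
```

```text
t 34.75 p [439.2 321.8 150.2] th 9.0 tilt [ 0.002  0.002 -1.   ] w 56.4 gf 15.0 F [ 1.4 -0.4 -0.8] q [-1.12  0.38  0.52  1.9  -0.23  0.92 -0.34]
460,150,150,9 shift [-0.1729 -0.0063  0.0002] yaw -0.0005
500,-30,150,9 shift [-0.184   0.0113  0.    ] yaw -0.0
560,-95,150,9 shift [-0.0736  0.0491  0.    ] yaw -0.0
627.6,-92.6,120,9 shift [-0.0082  0.0671  0.03  ] yaw -0.0
```

carry_out --pt "-0.01 0 0 0 0.5" --pt "-0.033 -0.001 0 0 0.5" --pt "-0.063 -0.002 0 0 0.5" --pt "-0.094 -0.003 0 0 0.5" --pt "-0.124 -0.004 0 0 0.5" --pt "-0.15 -0.005 0 0 0.5" --pt "-0.167 -0.006 0 0 0.5" --pt "-0.173 -0.0065 0 0 0.5"

```text
time: 35.42
eef_pos: [458.6, 145.3, 147.2]
orientation: [0.651, 0.759, -0.001, -0.0]
force: [-0.6, 0.3, -0.9]
width: 0.638
gripper_force: 15.0
```

carry_out --pt "-0.011 0.0005 0 0 0.5" --pt "-0.036 0.002 0 0 0.5" --pt "-0.068 0.004 0 0 0.5" --pt "-0.101 0.006 0 0 0.5" --pt "-0.133 0.008 0 0 0.5" --pt "-0.16 0.01 0 0 0.5" --pt "-0.178 0.011 0 0 0.5" --pt "-0.184 0.0115 0 0 0.5"

```text
time: 36.08
eef_pos: [499.5, -33.3, 147.8]
orientation: [0.651, 0.759, -0.001, 0.0]
force: [0.9, -0.1, -0.7]
width: 0.64
gripper_force: 15.0
```

carry_out --pt "-0.004 0.003 0 0 0.5" --pt "-0.013 0.009 0 0 0.5" --pt "-0.026 0.018 0 0 0.5" --pt "-0.04 0.027 0 0 0.5" --pt "-0.053 0.036 0 0 0.5" --pt "-0.064 0.043 0 0 0.5" --pt "-0.071 0.048 0 0 0.5" --pt "-0.0735 0.049 0 0 0.5"

```text
time: 36.75
eef_pos: [560.2, -95.8, 147.9]
orientation: [0.65, 0.76, -0.0, 0.0]
force: [-0.8, -0.1, -0.2]
width: 0.642
gripper_force: 15.0
```

carry_out --pt "0 0.004 0 0 0.5" --pt "-0.001 0.013 0.001 0 0.5" --pt "-0.003 0.025 0.005 0 0.5" --pt "-0.004 0.038 0.012 0 0.5" --pt "-0.006 0.05 0.019 0 0.5" --pt "-0.007 0.06 0.025 0 0.5" --pt "-0.008 0.066 0.029 0 0.5" --pt "-0.008 0.067 0.03 0 0.5"

```text
time: 37.42
eef_pos: [627.2, -92.2, 117.1]
orientation: [0.649, 0.761, -0.0, -0.0]
force: [-0.1, 0.3, -0.4]
width: 0.639
gripper_force: 15.0
```

carry_out --pt "0 0 0.004 0 0.5" --pt "0 0 0.014 0 0.5" --pt "0 0 0.027 0 0.5" --pt "0 0 0.041 0 0.5" --pt "0 0 0.054 0 0.5" --pt "0 0 0.064 0 0.5" --pt "0 0 0.069 0 0.5" --pt "0 0 0.07 0 0.5"

```text
time: 38.08
eef_pos: [625.7, -92.9, 46.5]
orientation: [0.65, 0.76, -0.001, -0.001]
force: [-0.7, -0.2, -0.8]
width: 0.639
gripper_force: 15.0
```

```bash
python3 go.py 627.9,-92.6,23,9; python3 - <<'E'
from workcell import bot
from h import *
S=bot.camera("scene");cv2.imwrite("pics/s9.png",cv2.resize(S["color"][150:300,180:380],(800,600),interpolation=cv2.INTER_CUBIC))
E
python3 go.py 627.9,-92.6,23,9
```

```text
t 38.08 p [625.7 -92.9  46.5] th 9.0 tilt [-0.002 -0.    -1.   ] w 56.2 gf 15.0 F [-0.7 -0.2 -0.8] q [-0.3   0.67  0.53  1.76 -0.44  0.84  0.6 ]
627.9,-92.6,23,9 shift [-0.      0.0022  0.0235] yaw -0.0007
t 38.13 p [626.1 -93.1  47.2] th 9.0 tilt [-0.001 -0.    -1.   ] w 56.5 gf 15.0 F [ 0.1 -0.5  0. ] q [-0.3   0.67  0.53  1.76 -0.44  0.84  0.6 ]
627.9,-92.6,23,9 shift [0.0002 0.0018 0.0242] yaw -0.0008
```

View pics/s9.png

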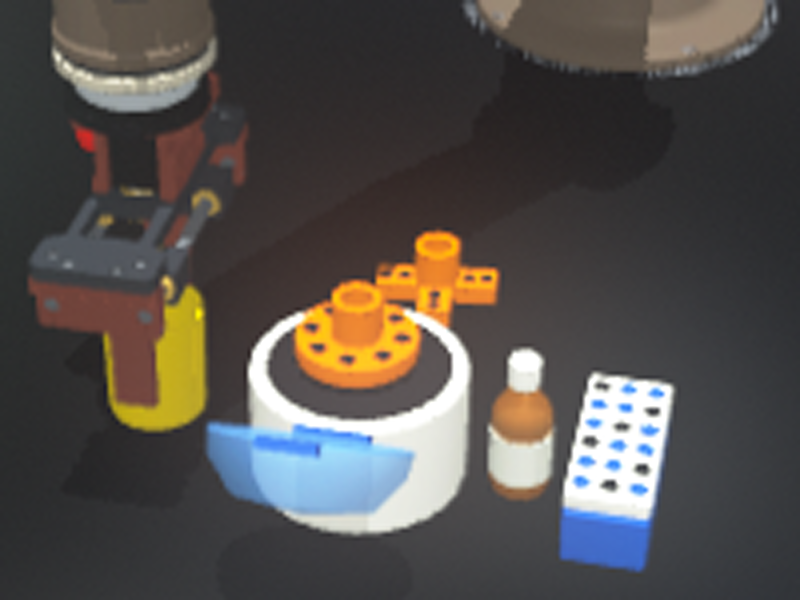

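The pot (crop 155,360) hangs right of the centrifuge with a clear gap; the bottle (520,430) stands between centrifuge and rack. I lower and release the pot.

carry_out --pt "0 0.001 0.002 0 0.5" --pt "0 0.0015 0.007 0 0.5" --pt "0 0.0015 0.013 0 0.5" --pt "0 0.0015 0.018 0 0.5" --pt "0 0.0015 0.022 0 0.5" --pt "0 0.0015 0.024 0 0.5" --pt "0 0.0015 0.025 0 0.5" --pt "0 0.0015 0.025 0 0.5"

```text
time: 38.8
eef_pos: [628.0, -92.7, 23.0]
orientation: [0.65, 0.76, -0.0, -0.0]
force: [0.2, -0.4, -0.1]
width: 0.644
gripper_force: 15.0
```

carry_out --pt "0 0 0 0 0.5" --pt "0 0 0 0 0.7" --pt "0 0 0 0 0.85" --pt "0 0 0 0 0.85" --pt "0 0 0 0 0.85" --pt "0 0 0 0 0.85" --pt "0 0 -0.005 0 0.85" --pt "0 0 -0.015 0 0.85"

```text
time: 39.47
eef_pos: [627.3, -92.6, 37.6]
orientation: [0.65, 0.76, -0.001, -0.001]
force: [0.4, -0.4, 0.2]
width: 0.853
gripper_force: 0.0
```

carry_out --pt "0 0 -0.02 0 0.85" --pt "0 0 -0.04 0 0.85" --pt "0 0 -0.065 0 0.85" --pt "0 0 -0.09 0 0.85" --pt "0 0 -0.115 0 0.85" --pt "0 0 -0.135 0 0.85" --pt "0 0 -0.147 0 0.85" --pt "0 0 -0.15 0 0.85"

```text
time: 40.13
eef_pos: [629.2, -93.1, 191.2]
orientation: [0.65, 0.76, 0.001, 0.002]
force: [0.0, -0.8, 0.1]
width: 0.85
gripper_force: 0.0
```

carry_out --pt "0.005 -0.01 0 0 0.85" --pt "0.015 -0.03 0 0 0.85" --pt "0.03 -0.06 0 0 0.85" --pt "0.045 -0.09 0 0 0.85" --pt "0.06 -0.12 0 0 0.85" --pt "0.075 -0.145 0 0 0.85" --pt "0.085 -0.165 0 0 0.85" --pt "0.09 -0.17 0 0 0.85"

```text
time: 40.8
eef_pos: [442.3, -29.5, 187.2]
orientation: [0.649, 0.76, -0.001, -0.002]
force: [-0.5, 0.6, -0.9]
width: 0.848
gripper_force: 0.0
```

carry_out --pt "0.01 0 0 0 0.85" --pt "0.03 0 0 0 0.85" --pt "0.06 0 0 0 0.85" --pt "0.09 0 0 0 0.85" --pt "0.12 0 0 0 0.85" --pt "0.145 0 0 0 0.85" --pt "0.165 0 0 0 0.85" --pt "0.17 0 0 0 0.85"

```text
time: 41.47
eef_pos: [419.3, 140.9, 187.7]
orientation: [0.648, 0.762, -0.0, -0.0]
force: [0.8, -0.1, -0.5]
width: 0.849
gripper_force: 0.0
```

```bash
python3 go.py; python3 - <<'E'
from workcell import bot
from chk import *
T=bot.camera("top");S=bot.camera("scene");pickle.dump(T,open("top9.pkl","wb"));pickle.dump(S,open("scene9.pkl","wb"))
f=np.array([np.cos(.16),np.sin(.16)]);l=np.array([-f[1],f[0]]);hub=np.array([609.1,22])
q=lambda n,p:print(n,np.round(p,1),"fore",round(float((np.array(p)-hub)@f),1),"lat",round(float((np.array(p)-hub)@l),1))
r=rackT(T);q("rack",r[0]);print(r)
W=world(T);H=hsv(T)
m=(W[...,2]>58)&(W[...,2]<72)&(H[...,0]>20)&(H[...,0]<38)&(H[...,1]>90)&(abs(W[...,1]+92)<60)&(abs(W[...,0]-627)<60)
A=W[m][:,:2].astype(np.float32);c,rad=cv2.minEnclosingCircle(A);q("pot rim enc",c);q("pot rim circ",circ(A)[0]);print(len(A),rad)
P=onplane(T,contour(T,(20,70,50),(38,255,255),(290,150,345,200)),65);c,rad=cv2.minEnclosingCircle(P);q("pot ray65",c);print(rad)
cv2.imwrite("pics/t9.png",np.hstack([cv2.resize(T["color"][105:215,210:350],(420,330),interpolation=cv2.INTER_CUBIC),cv2.resize(S["color"][190:290,190:300],(363,330),interpolation=cv2.INTER_CUBIC)]))
E
```

```text
t 41.47 p [419.3 140.9 187.7] th 9.2 tilt [-0.  0. -1.] w 74.7 gf 0.0 F [ 0.8 -0.1 -0.5] q [-0.92  0.14  0.54  2.09 -0.09  0.94 -0.17]
rack [572.8 171.2] fore -12.1 lat 153.1
((572.8069458007812, 171.24900817871094), (80.8652572631836, 135.0388641357422), 88.81915283203125)
pot rim enc [627.4 -94. ] fore -0.4 lat -117.4
pot rim circ [627.2 -94.3] fore -0.6 lat -117.7
68 28.135292053222656
pot ray65 [623.5 -91.1] fore -3.8 lat -114.0
33.52671813964844
```

View pics/t9.png

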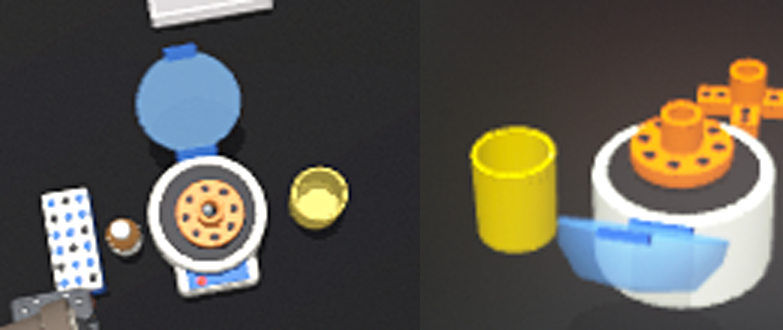

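The pot is placed at fore −0.5 mm, lateral −117.6 mm. One check of the bottle remains: the same cap measurement before and after, against its known grip pose.

```bash
python3 - <<'E'
from chk import *
def cap(fn,x,y):
    c=pickle.load(open(fn,"rb"));W=world(c);H=hsv(c)
    m=(W[...,2]>70)&(W[...,2]<95)&(H[...,1]<90)&(H[...,2]>120)&(abs(W[...,0]-x)<25)&(abs(W[...,1]-y)<25);v,u=np.nonzero(m);g=np.maximum(H[v,u,2].astype(float)-100,0)
    return ray(c,(np.average(u,weights=g),np.average(v,weights=g)),80).round(1),len(u)
print("T",cap("top0.pkl",422,-304),cap("top8.pkl",594,112),cap("top9.pkl",594,112));print("S",cap("scene0.pkl",425,-303),cap("scene8.pkl",596,113),cap("scene9.pkl",596,113))
r=rackT(pickle.load(open("top8.pkl","rb")));print(r)
E
```

```text
T (array([ 420.7, -307.1]), 31) (array([592.2, 109. ]), 28) (array([592.2, 109. ]), 28)
S (array([ 422.9, -302.6]), 45) (array([595. , 112.9]), 71) (array([594.8, 113. ]), 72)
((586.3106079101562, 162.72906494140625), (107.1623764038086, 47.65065002441406), 8.354965209960938)
```

```bash
python3 -c "
from workcell import bot
print(bot.hand_in())"
```

```text
the job is handed in; nothing more can be done
None
```

The job is handed in at about 41.5 s of the 106 s. The orange round rotor is down on the hub, and the rack, bottle and pot stand upright, each within about 2 mm of its asked place by my camera measurements; hand-in returned no verdict.

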